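Lower the dust cover over a resin casting with a folding crank

ROBOT

A 7-joint arm with a two-finger parallel gripper is mounted at the origin on the work surface. World frame = base frame: x ahead of the robot, y to its left, z up, the work surface at z = 0. Lengths are in m, angles in rad, forces in N, time in s.
With the tool pointing down it reaches from about 0.4 to 0.875 m from the base axis. Payload 19.3 kg.
Tool frame: the origin (TCP) lies at the very end of the fingers, on their centre line; the grasp point (between the pads) lies 19 mm behind it; y points along the fingers, x is the direction in which the jaws open and shut, and the axes are right-handed (so a half turn about y gives the same grasp; the last joint's range is limited). The gripper opens to 85 mm and grips with 20 to 120 N. Pads are 22 mm wide; open, the fingers measure 114 mm over their backs; the gripper's body (76 mm by 85 mm) begins 54 mm behind the grasp point. The pads swing forward as they close: fully open they stand 13 mm farther back than shut.
Start: joints at [-0.07, 0.521, -0.036, 1.599, 0.021, 1.021, -0.113], TCP at [0.625, -0, 0.231] pointing down, gripper open.
Joint ranges: [-2.91, 2.91], [-0.3, 2.13], [-1.5, 1.42], [0.17, 2.43], [-1.26, 4.41], [0.16, 1.93], [-2.52, 2.52]. Speed limits (rad/s): [1.89, 1.89, 2.39, 2.39, 3.01, 3.01, 3.01].

INTERFACE

Orientations are given as [roll, pitch, yaw] about the fixed x, y, z axes, in that order (R = Rz(yaw) Ry(pitch) Rx(roll)).
In Python, from workcell import bot gives the robot as it stands. The module is installed in compiled form; this text tells all that it offers.
- The arm moves only by the shell command python3 -m crank 'ROWS' [FORCE]. ROWS is JSON, a list of rows, each an object of numbers: "hand": the closure, from 0 (fully open) to 1 (shut); "dx", "dy", "dz": the shift along the tool's x, y, z in mm; "yaw": the turn about the tool's y in rad. In form: [{"hand": .., "dx": .., "dy": .., "dz": .., "yaw": ..}, ...]. A call has 1 to 12 rows; each row is the pose to reach, as a shift and turn from the pose commanded when the call began, along the tool's axes at that moment; what a row does not reach only later rows make up. A row lasts 1/12 s, in which the tool goes at most 41.7 mm and 7.16 degrees, less where a joint would pass 70% of its speed; a pose out of reach is approached as far as the arm can. A call with a gripper value outside its range is refused whole. The fingers move at their own pace and stop on an object; FORCE is the grip in N (left out, the last holds). Time passes only in rows, so rows that repeat a pose let the fingers close. It gives the time, the measured TCP pose, the force and the opening at its end, in the units of the state.
- bot.observe(): the state, without advancing time (a new reading comes with each control period).
- bot.grab_frame(name): name is "scene" or "side" or "wrist"; returns the picture (400x640x3 uint8, red, green, blue); there is no depth.
- bot.camera_info(name): a dict with "fx", "fy", "cx", "cy" (pixels), "dist" ([k1, k2, p1, p2, k3] as OpenCV has them; the pictures are not rectified), "rvec" (rotation vector, rad) and "tvec" (3), from world to camera coordinates, as OpenCV has them. Camera axes: x right, y down, z forward; pixel columns grow to the right and rows downward; lengths in m; the calibration is good to about 2 mm. A picture is of the moment at which its call begins: read the wrist's pose just before it. camera_info takes no time and is no camera call; for the wrist camera it gives the pose at the moment of the call.
- bot.job_done(): hands the job in, once; it reports no verdict.
The state is a dict: "clock": time; "qpos": joint angles; "qd": joint speeds; "joint_efforts": joint torques, N m; "position": TCP position; "tool_rot": TCP orientation; "force": force on the tool from outside, world axes, zero at the start; "moment": the same for the moment, N m; "grip_width": finger opening in m.
Only numpy, scipy, OpenCV 4.12 (cv2) and the standard library are available. Lean on these libraries where they do the work, as an engineer would, in place of code of your own. Each camera call takes 0.05 s, during which the arm holds its last target.

TASK

Lower the clear dust cover over the purple resin casting: swing the pawl right over by its orange knob so that it lies thrown back, clear of the toothed wheel, unfold the red crank handle until it stands fully upright, and crank anticlockwise until the cover is all the way down on its board. Then put the pawl back down on the toothed wheel and leave the handle standing upright. Use the crank, never push the cover itself, and leave the casting and everything else on the table where they are.

Things in the scene. Friction and masses are not known exactly. Their poses are not given: they have to be found in the camera images.
- crank_axis (a point): Point on the vertical axis of the crank and toothed wheel, 94 mm above the table (top face of the crank arm). Fixed; its axes are the lift's
- lift: Fixed lift; origin on the table under the crank axis, z up. Plywood board 12 mm thick, x -120 to 180, y -140 to 410 mm; grey gearbox 200 x 220 mm centred on the origin, top at z = 45; steel toothed wheel of radius 85 on it, tooth tops at z = 67; square mast 24 mm wide, 312 tall, at x = 155, y = 300. Cover on the +y side, centre at x = 20, y = 300; pawl on the -y side
- handle_hinge (a point): Middle of the hinge pin joining folding handle to crank arm, 62 mm from the crank axis, 104 mm above the table; it goes round with the crank. The arm is a bar 16 mm wide, z 86 to 94 mm; the hinge cheeks are 25 mm over both, top at z = 112. The pin is level and tangential to the crank's circle
- handle_grip (a point): Place to hold: on the centre line of the red round grip, 72 mm from the hinge pin. Grip 22 mm in diameter, 26 to 92 mm from the pin, spinning freely on its spindle, so a gripper holding it upright need not turn while cranking. Folded, the handle lies level back over the arm and past the crank axis; its free end swings up and outward a quarter turn to stand over the hinge
- handle (a joint): Fold angle of the handle (rad): 0 folded flat, 1.571 fully upright (a stop). A stiff hinge (about 0.12 N m): it stays where it is left
- crank (a joint): Crank and toothed-wheel angle (rad): 0 with the cover fully down (a stop), growing clockwise seen from above. Anticlockwise lowers the cover, 11.5 mm per rad. The arm points, from the axis, (135 degrees minus this value) anticlockwise from the lift's +x. Starts at 4.5 to 8 rad; stays where left (friction 0.12 N m); with the pawl on the wheel it turns clockwise only
- cover_rim (a point): Centre of the lower rim of the clear dust cover: open-bottomed box 200 x 200 mm, 79 mm tall, blue edges, on an arm from the mast, driven by the crank only. 12.5 mm above the table when fully down, 64 to 105 mm at the start
- cover: The clear dust cover itself (same place as cover_rim); not to be touched
- pawl_pivot (a point): Middle of the pawl's hinge pin, 80 mm above the table, at x = 55, y = -76 mm in the lift's axes; the pin runs along the lift's y. Two bracket plates beside the pawl reach up to z = 90 mm, y from -98 to -57 mm
- pawl_knob (a point): Middle of the pawl's orange bar knob: 14 mm in diameter, parallel to the lift's y and to the pin, 45 mm from the pin, on the side away from the wheel; it runs 30 mm inward from this point to the pawl and 20 mm outward to an 18 mm end flange. With the pawl down it is 45 mm from the pivot towards the lift's -x, 80 mm above the table
- pawl (a joint): Pawl angle (rad): 0 to 0.16 lying on the toothed wheel, depending on the tooth; grows as the knob goes up and over the pivot towards the lift's +x; 2.5 thrown fully back (a stop), where it stays. It falls by its weight to whichever side it leans
- casting: Purple hexagonal resin casting 140 mm across, 22 mm thick, lying on the board under the cover; origin at the centre of its underside
- hardener: Bystander: a white plastic bottle with a red cap, 62 mm wide, 170 mm tall, standing on the table beside the pawl's side of the lift; origin at the centre of its underside
- glitter: Bystander: a small glass jar with a black lid, 48 mm wide, 55 mm tall, standing on the board between gearbox and cover; origin at the centre of its underside
- mixcup: Bystander: a clear plastic cup, 72 mm wide at the rim, 95 mm tall, standing behind the lift; origin at the centre of its underside
- cup: Bystander: a mauve plastic cup, 72 mm wide at the rim, 95 mm tall, at the right of the table; origin at the centre of its underside
- pigment: Bystander: a small purple jar with a black lid, 54 mm wide, 60 mm tall, at the right of the table; origin at the centre of its underside
- tape: Bystander: a yellow roll of tape lying flat, 84 mm across, 24 mm tall, at the right of the table; origin at the centre of its underside
- stick: Bystander: a flat wooden stirring stick 150 x 18 x 5 mm, lying at the right of the table; origin at the centre of its underside

How it is judged:
By the outcome, as a careful person would: the job done as asked, in the order asked, and still so for the second after the job is handed in, with the robot touching nothing.
It also fails if it takes over 72 s, if anything falls off the work surface, if the arm or the gripper's body presses on something with over 40 N, if the wrist force passes 120 N, or if a joint passes its speed limit or range.

## Working session

There is one attempt and no reset: what is moved stays moved. The work goes in short steps, Python scripts to look and compute and a shell command to move; the robot and the scene stay as the last step left them, time stands still between calls to the robot, and variables do not carry over. Pictures are saved under pics/ and viewed, and the job is handed in when it is done.

```bash
ls; mkdir -p pics; python3 - <<'E'
from workcell import bot
import cv2
s=bot.observe(); print(s)
for n in("scene","side","wrist"):
    print(n,bot.camera_info(n))
    cv2.imwrite(f"pics/{n}0.png",bot.grab_frame(n)[:,:,::-1])
E
```

```text
pics
{'clock': 0.0, 'qpos': array([-0.07016753,  0.52203971, -0.03631093,  1.6000008 ,  0.02115884,
        1.02111014, -0.11277786]), 'qd': array([ 1.06222469e-03, -9.35833427e-04, -1.01704240e-03, -6.34818873e-05,
       -1.91705700e-03,  5.81504244e-04,  4.82699527e-04]), 'joint_efforts': array([-4.24098413e-03, -9.27110124e+01,  1.97758444e+00, -3.69928443e+01,
        1.76317629e-02,  8.19846697e-03, -6.58496788e-05]), 'position': array([ 6.24656603e-01, -5.60278262e-05,  2.30712477e-01]), 'tool_rot': array([-1.57085387e+00,  1.17334282e-03, -5.62703579e-05]), 'force': array([0.00879586, 0.39927078, 0.3137486 ]), 'moment': array([-0.01238753, -0.04408747, -0.0336771 ]), 'grip_width': 0.0856196811516548}
scene {'fx': 374.2753409283361, 'fy': 374.2753409283361, 'cx': 327.0543773006558, 'cy': 195.29675326471045, 'dist': array([-0.08325602,  0.        ,  0.        ,  0.        ,  0.        ]), 'rvec': array([ 1.91697501,  1.68975167, -0.59692816]), 'tvec': array([ 0.00635082, -0.3749405 ,  1.38548058])}
side {'fx': 381.1177576044099, 'fy': 381.1177576044099, 'cx': 321.3610913989402, 'cy': 197.86072348322568, 'dist': array([-0.04672651,  0.        ,  0.        ,  0.        ,  0.        ]), 'rvec': array([ 0.50646982, -2.51326985,  1.41804194]), 'tvec': array([0.45134576, 0.228291  , 0.84113702])}
wrist {'fx': 304.9165162752551, 'fy': 304.9165162752551, 'cx': 323.8327476771181, 'cy': 196.06582499456067, 'dist': array([-0.0579757,  0.       ,  0.       ,  0.       ,  0.       ]), 'rvec': array([-2.84242313e+00, -8.29140896e-04,  3.00703504e-04]), 'tvec': array([-0.62498115, -0.03943904,  0.37930382])}
```

View pics/scene0.png

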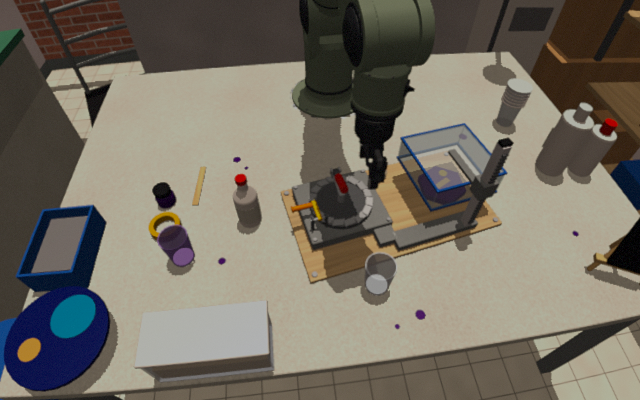

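View pics/side0.png

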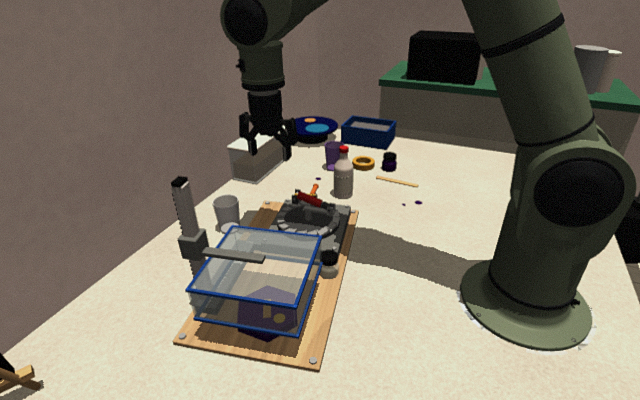

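View pics/wrist0.png

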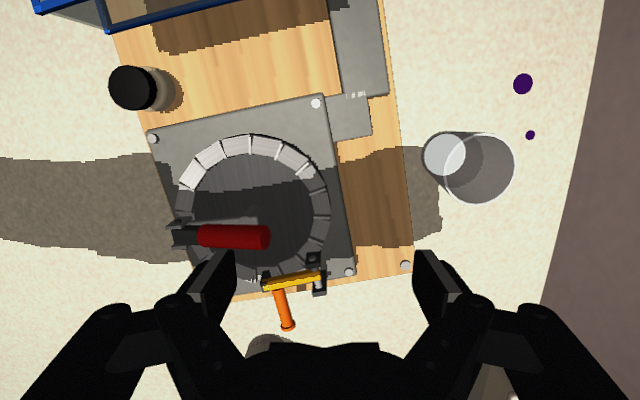

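```bash
python3 - <<'E'
import cv2
w=cv2.imread("pics/wrist0.png"); c=w[80:340,120:440]
cv2.imwrite("pics/w0c.png",cv2.resize(c,None,fx=2.3,fy=2.3,interpolation=cv2.INTER_CUBIC))
w=cv2.imread("pics/scene0.png"); c=w[110:290,270:520]
cv2.imwrite("pics/s0c.png",cv2.resize(c,None,fx=3.2,fy=3.2,interpolation=cv2.INTER_CUBIC))
E
```

```text
(no output)
```

View pics/w0c.png

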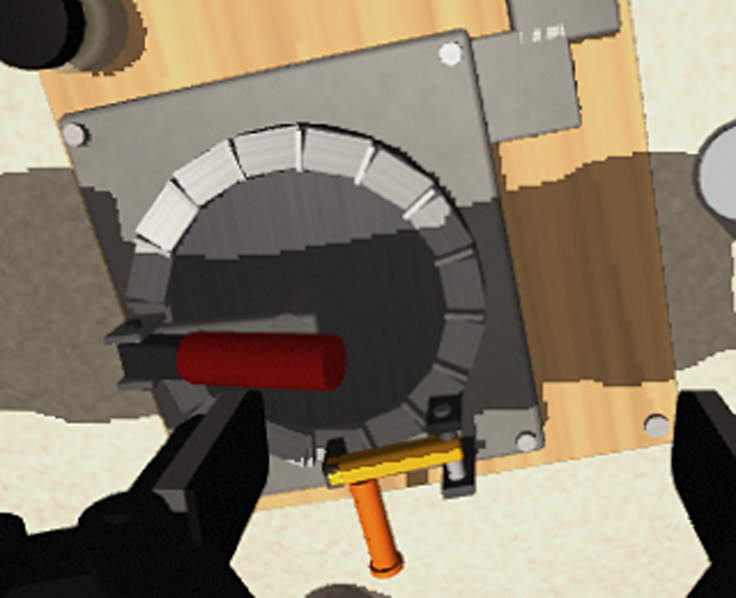

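View pics/s0c.png

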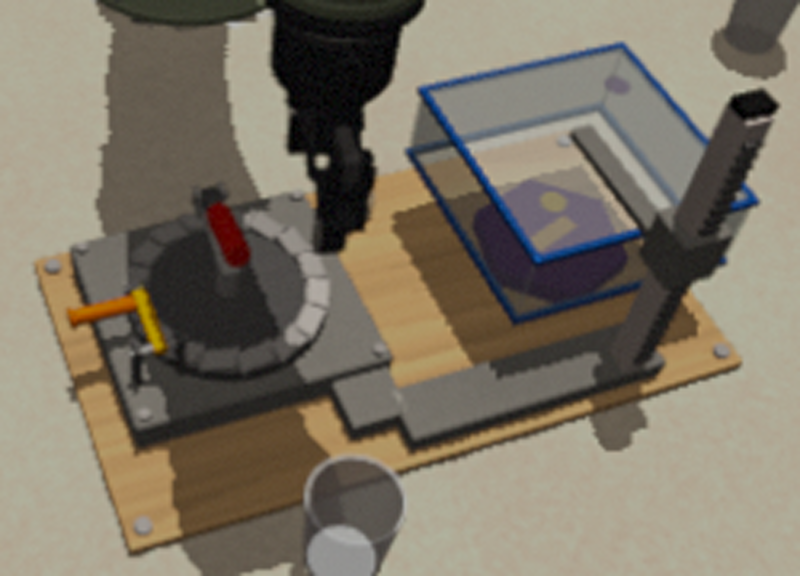

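```bash
cat > h.py <<'E'
import numpy as np, cv2
from scipy.optimize import least_squares
def proj(ci,P):
    K=np.array([[ci['fx'],0,ci['cx']],[0,ci['fy'],ci['cy']],[0,0,1.]])
    return cv2.projectPoints(np.array(P,float).reshape(-1,1,3),np.array(ci['rvec']),np.array(ci['tvec']),K,np.array(ci['dist']))[0][:,0]
def l2w(L,p):
    p=np.atleast_2d(np.array(p,float))/1000; c,s=np.cos(L[2]),np.sin(L[2])
    return np.c_[L[0]+c*p[:,0]-s*p[:,1],L[1]+s*p[:,0]+c*p[:,1],p[:,2]]
def atz(ci,uv,z):
    K=np.array([[ci['fx'],0,ci['cx']],[0,ci['fy'],ci['cy']],[0,0,1.]])
    R=cv2.Rodrigues(np.array(ci['rvec']))[0]; t=np.array(ci['tvec'])
    d=cv2.undistortPoints(np.array(uv,float).reshape(-1,1,2),K,np.array(ci['dist']))[:,0]
    C=-R.T@t; D=np.c_[d,np.ones(len(d))]@R
    return C+D*((z-C[2])/D[:,2])[:,None]
E
python3 - <<'E'
from workcell import bot
from h import *
cw=bot.camera_info("wrist"); cs=bot.camera_info("scene")
w=lambda x,y:(x/2.3+120-.28,y/2.3+80-.28); s=lambda x,y:(x/3.2+270-.34,y/3.2+110-.34)
W=[w(62,118),w(467,32),w(541,440),w(676,442),w(300,123)][:4]; WL=[(-100,110,45),(100,110,45),(100,-110,45),(180,-140,12)]
S=[s(135,551),s(37,262),s(740,360)]; SL=[(180,-140,12),(-120,-140,12),(180,410,12)]
f=lambda L:np.r_[(proj(cw,l2w(L,WL))-W).ravel(),(proj(cs,l2w(L,SL))-S).ravel()]
r=least_squares(f,[.58,.1,.2]); print(r.x,r.fun.round(1))
r2=least_squares(lambda L:f(L)[:8],[.58,.1,.2]); print(r2.x,r2.fun.round(1))
L=r.x
fo=lambda p:np.array(p)
print('knob end',atz(cw,[w(388,568)],.085),l2w(L,[(10,-126,80),(10,-106,80),(55,-76,80)]))
print('knobend px',(proj(cw,l2w(L,[(10,-126,80),(10,-76,80),(0,0,94)]))-[120,80])*2.3)
# crank angle from hinge
h=atz(cw,[w(145,352)],.104)[0]; a=np.arctan2(h[1]-L[1],h[0]-L[0]); print('hinge',h,np.hypot(*(h[:2]-L[:2])),'ang lift deg',np.degrees(a-L[2]), 'crank',(np.radians(135)-(a-L[2]))%(2*np.pi))
np.save('L.npy',L)
E
```

```text
[ 0.54718567 -0.04146581  0.19175785] [-4.6 -0.7  0.4 -2.3  2.2  5.1  2.5 -0.2 -1.8 -0.3 -1.3 -1.1  2.   0.6]
[ 0.54711297 -0.04143254  0.1872513 ] [-4.4 -1.3  0.9 -2.   1.8  5.4  2.1  0.3]
knob end [[ 0.58414447 -0.17303273  0.085     ]] [[ 0.58101607 -0.16325048  0.08      ]
 [ 0.57720437 -0.14361706  0.08      ]
 [ 0.61566201 -0.10559062  0.08      ]]
knobend px [[381.49816917 544.77758411]
 [357.66616054 460.78417218]
 [288.48962882 332.22320269]]
hinge [ 0.48740046 -0.04638993  0.104     ] 0.0599876579885364 ang lift deg -186.2784689161346 crank 5.607367098352807
```

```bash
python3 - <<'E'
from workcell import bot
from h import *
cw=bot.camera_info("wrist"); L=np.load('L.npy')
img=cv2.imread('pics/wrist0.png')
c=img[80:340,120:440]; c=cv2.resize(c,None,fx=2.3,fy=2.3,interpolation=cv2.INTER_CUBIC)
c=np.clip(c.astype(int)*2,0,255).astype(np.uint8)
def dr(P,col):
    q=((proj(cw,l2w(L,P))-[120,80]+.28)*2.3).astype(np.int32)
    cv2.polylines(c,[q],True,col,1)
t=np.linspace(0,2*np.pi,60)
dr([(85*np.cos(a),85*np.sin(a),67) for a in t],(0,255,0))
dr([(-100,-110,45),(100,-110,45),(100,110,45),(-100,110,45)],(255,0,255))
dr([(-120,-140,12),(180,-140,12),(180,410,12),(-120,410,12)],(255,255,0))
dr([(55,-76,80),(10,-76,80),(10,-126,80),(10,-76,80)],(0,0,255))
cv2.imwrite('pics/ov.png',c)
E
```

```text
(no output)
```

View pics/ov.png

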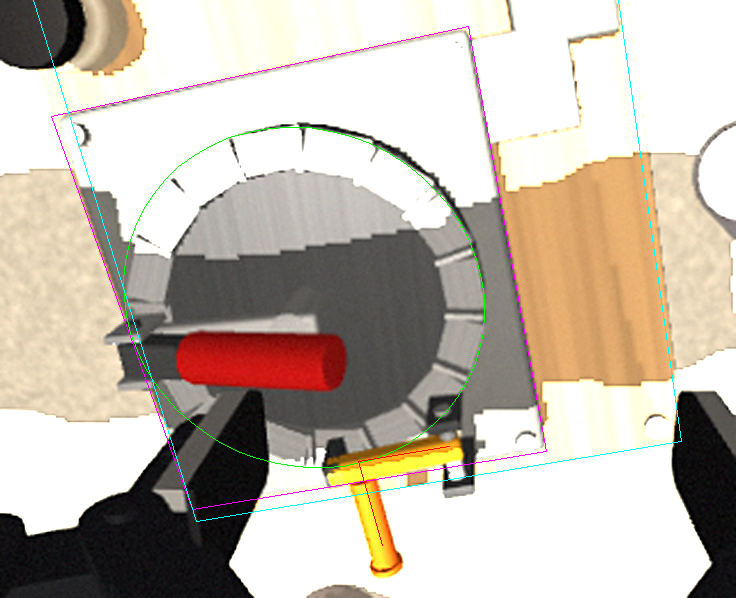

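```bash
python3 - <<'E'
from workcell import bot
from h import *
L=np.load('L.npy');cs=bot.camera_info("scene");cd=bot.camera_info("side");cw=bot.camera_info("wrist")
a=atz(cs,[(240,178)],.17)[0];b=atz(cd,[(343.5,149)],.17)[0]
c,s=np.cos(L[2]),np.sin(L[2]);R=np.array([[c,s],[-s,c]])
for p in(a,b,atz(cs,[(249,221)],0)[0]): print(p,R@(p[:2]-L[:2]))
print(-cv2.Rodrigues(cw['rvec'])[0].T@cw['tvec'])
print('flange scene',R@(atz(cs,[(270+72/3.2,110+317/3.2)],.083)[0][:2]-L[:2]))
# mast top etc. in side/scene
for n,ci in(("scene",cs),("side",cd)):
    im=cv2.imread(f'pics/{n}0.png'); k=3
    x0,y0,w,h=(270,110,260,190) if n=="scene" else (160,160,260,215)
    c=cv2.resize(im[y0:y0+h,x0:x0+w],None,fx=3,fy=2.7 if 0 else 3,interpolation=cv2.INTER_CUBIC)[:600]
    def dr(P,col,cl=True):
        q=((proj(ci,l2w(L,P))-[x0,y0]+.33)*3).astype(np.int32); cv2.polylines(c,[q],cl,col,1)
    t=np.linspace(0,2*np.pi,60)
    dr([(85*np.cos(a),85*np.sin(a),67) for a in t],(0,255,0))
    dr([(-100,-110,45),(100,-110,45),(100,110,45),(-100,110,45)],(255,0,255))
    dr([(-120,-140,12),(180,-140,12),(180,410,12),(-120,410,12)],(255,255,0))
    dr([(143,288,312),(167,288,312),(167,312,312),(143,312,312)],(255,255,0))
    dr([(55,-76,80),(10,-76,80),(10,-126,80)],(0,0,255),False)
    cv2.imwrite(f'pics/ov_{n}.png',c)
E
```

```text
[ 0.54077809 -0.28718511  0.17      ] [-0.05312051 -0.23999425]
[ 0.53125949 -0.26812559  0.17      ] [-0.05883218 -0.21946998]
[ 0.5447267 -0.291675   0.       ] [-0.05009998 -0.24515439]
[0.62507742 0.07444086 0.37397466]
flange scene [ 0.00975784 -0.13281632]
```

View pics/ov_scene.png

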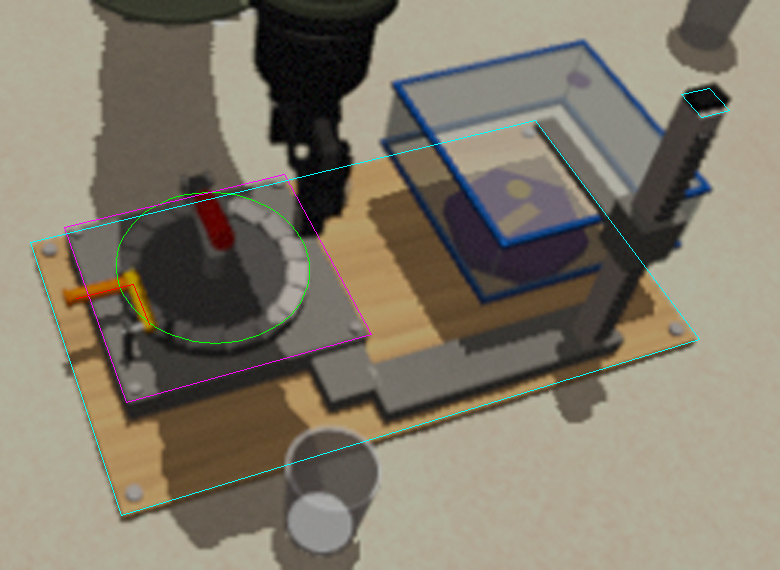

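View pics/ov_side.png

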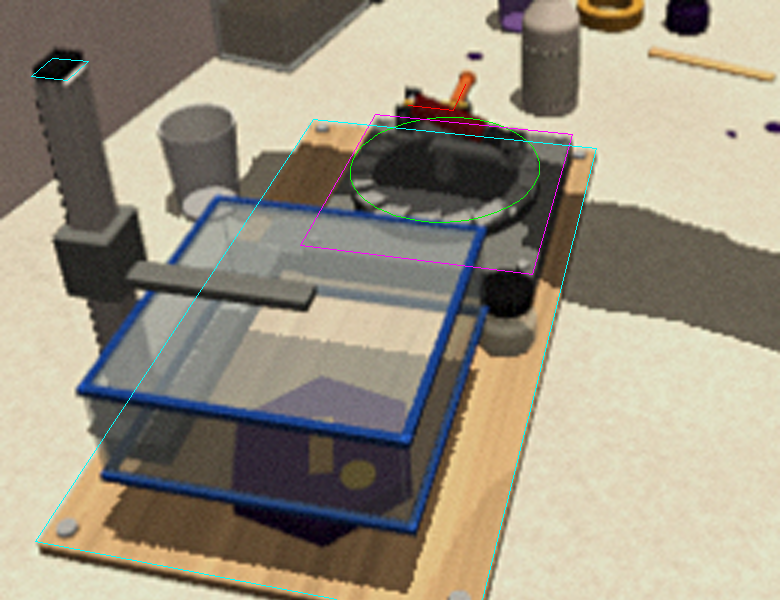

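```bash
python3 -m crank '[{"hand":0.3,"dx":0,"dy":-15,"dz":-35,"yaw":-0.1},{"hand":0.3,"dx":-10,"dy":-30,"dz":-70,"yaw":-0.19},{"hand":0.4,"dx":-20,"dy":-30,"dz":-105,"yaw":-0.19},{"hand":0.5,"dx":-30,"dy":-30,"dz":-140,"yaw":-0.19},{"hand":0.6,"dx":-30,"dy":-30,"dz":-140,"yaw":-0.19},{"hand":0.6,"dx":-30,"dy":-30,"dz":-140,"yaw":-0.19}]' 20; python3 - <<'E'
from workcell import bot
import cv2,numpy as np
s=bot.observe(); print(s['position'],s['tool_rot'],s['grip_width'],s['clock'])
ci=bot.camera_info("wrist"); np.save('ciw1.npy',ci,allow_pickle=True)
im=bot.grab_frame("wrist")[:,:,::-1]
cv2.imwrite("pics/w1.png",im); cv2.imwrite("pics/w1b.png",cv2.resize(im,(800,500),interpolation=cv2.INTER_CUBIC))
E
```

```text
clock: 0.65
position: [0.5943, -0.1424, 0.2613]
tool_rot: [-1.571, 0.0, 0.186]
force: [0.9, 1.8, 0.5]
grip_width: 0.034
[ 0.59425126 -0.14236596  0.26125133] [-1.57128958e+00  4.65528907e-04  1.86074671e-01] 0.03404848566522127 0.65
```

View pics/w1b.png

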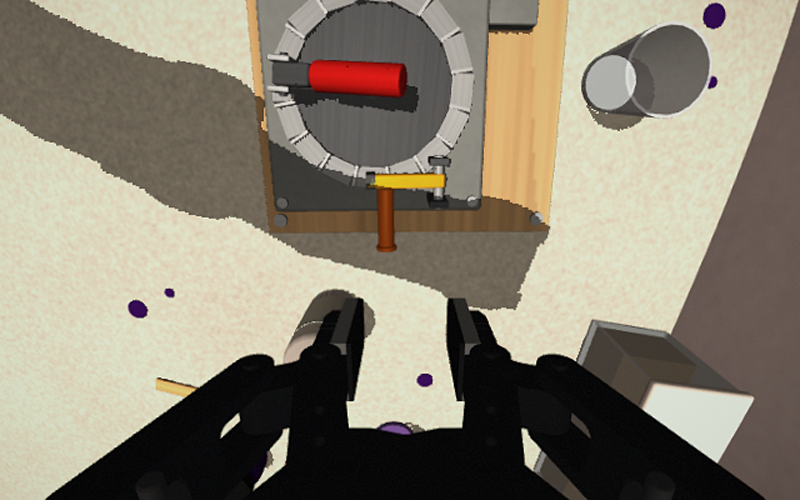

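```bash
python3 - <<'E'
import cv2
w=cv2.imread("pics/w1.png"); c=w[0:210,190:460]
cv2.imwrite("pics/w1c.png",cv2.resize(c,None,fx=2.85,fy=2.85,interpolation=cv2.INTER_CUBIC))
E
```

```text
(no output)
```

View pics/w1c.png

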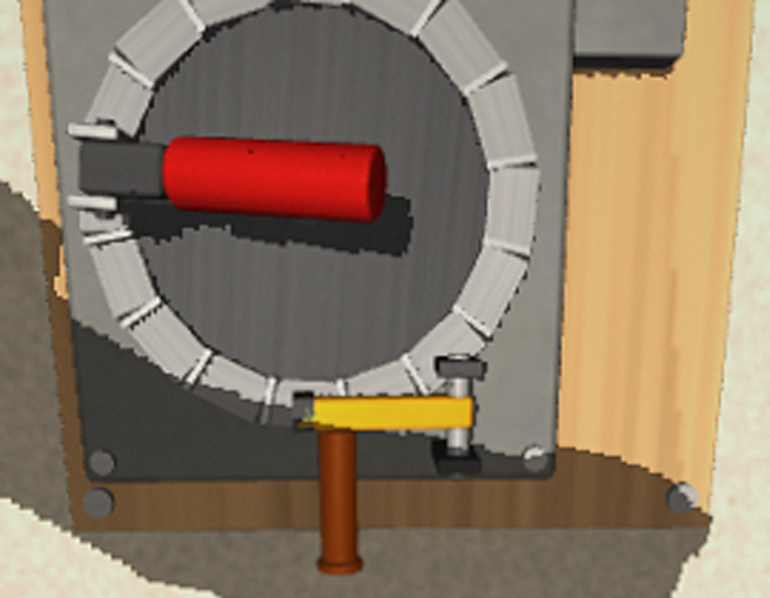

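```bash
python3 - <<'E'
from h import *
ci=np.load('ciw1.npy',allow_pickle=True).item()
m=lambda x,y:(x/2.85+190-.32,y/2.85-.32)
P=[m(72,529),m(712,523),m(87,481),m(556,478)]; PL=[(-120,-140,12),(180,-140,12),(-100,-110,45),(100,-110,45)]
P+=[m(83,205),m(541,195)]; 
def f(v):
    L=v[:3]; q=proj(ci,l2w(L,PL))-P[:4]
    t=np.linspace(0,2*np.pi,721); c=proj(ci,l2w(L,np.c_[85*np.cos(t),85*np.sin(t),67+0*t]))
    return np.r_[q.ravel(),c[:,0].min()-P[4][0],c[:,0].max()-P[5][0]]
r=least_squares(f,[.55,-.04,.19]); L=r.x; print(L,r.fun.round(1))
c,s=np.cos(L[2]),np.sin(L[2]);R=np.array([[c,s],[-s,c]])
lf=lambda u,z:R@(atz(ci,[m(*u)],z)[0][:2]-L[:2])*1000
for n,u,z in[('knob root',(337,430),.083),('knob end',(340,568),.083),('pin',(457,412),.084),('pin near brk',(457,450),.084),('hinge',(93,166),.112),('grip tip',(384,180),.104),('grip mid',(270,178),.104)]:
    print(n,lf(u,z).round(1),(atz(ci,[m(*u)],z)[0]).round(4))
np.save('L.npy',L)
print(L, 'TCP for knob', l2w(L,[(10,-109,80)]))
E
```

```text
[ 0.54847497 -0.03985618  0.19284445] [ 0.6 -0.  -0.4  0.7 -0.3 -0.1  1.  -0.2 -2.   1.2]
knob root [  8.9 -83.7] [ 0.5732 -0.1204  0.083 ]
knob end [   8.9 -137.4] [ 0.5836 -0.173   0.083 ]
pin [ 53.1 -77.2] [ 0.6154 -0.1055  0.084 ]
pin near brk [ 53.4 -91.3] [ 0.6184 -0.1192  0.084 ]
hinge [-64.7   4.8] [ 0.4841 -0.0475  0.112 ]
grip tip [26.7  0.3] [ 0.5747 -0.0345  0.104 ]
grip mid [-10.    1.2] [ 0.5384 -0.0406  0.104 ]
[ 0.54847497 -0.03985618  0.19284445] TCP for knob [[ 0.5791796  -0.14491914  0.08      ]]
```

```bash
python3 -m crank '[{"hand":0.6,"dx":-16,"dy":35,"dz":-5,"yaw":0},{"hand":0.6,"dx":-16,"dy":70,"dz":-5,"yaw":0},{"hand":0.6,"dx":-16,"dy":105,"dz":-5,"yaw":0},{"hand":0.6,"dx":-16,"dy":140,"dz":-5,"yaw":0},{"hand":0.6,"dx":-16,"dy":140,"dz":-5,"yaw":0}]'; python3 - <<'E'
from workcell import bot
import cv2,numpy as np
im=bot.grab_frame("wrist")[:,:,::-1]
cv2.imwrite("pics/w2.png",im[:,140:500]); cv2.imwrite("pics/w2b.png",cv2.resize(im[100:400,140:540],(800,600),interpolation=cv2.INTER_CUBIC))
im=bot.grab_frame("scene")[:,:,::-1]
cv2.imwrite("pics/s2.png",cv2.resize(im[130:280,230:430],(800,600),interpolation=cv2.INTER_CUBIC))
E
```

```text
clock: 1.12
position: [0.5774, -0.1457, 0.1154]
tool_rot: [-1.567, 0.008, 0.192]
force: [-0.8, 0.7, -0.3]
grip_width: 0.0344
```

View pics/w2b.png

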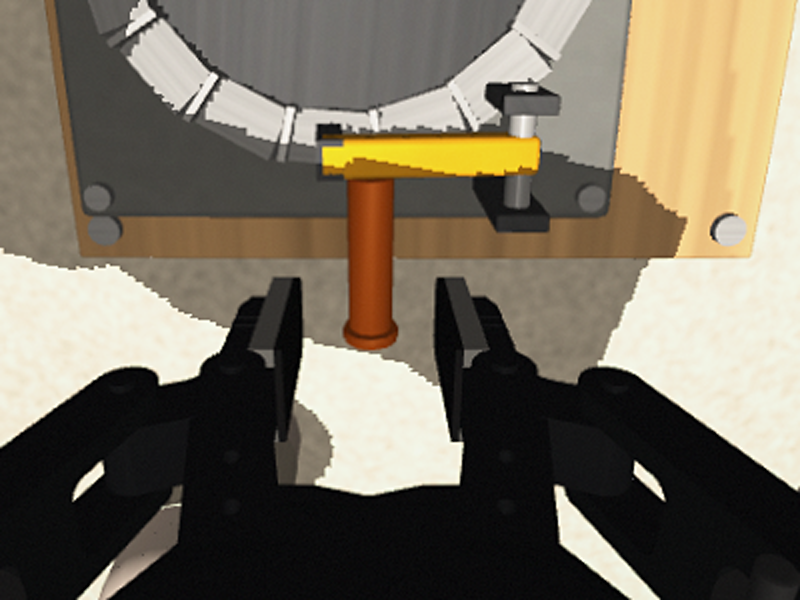

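View pics/s2.png

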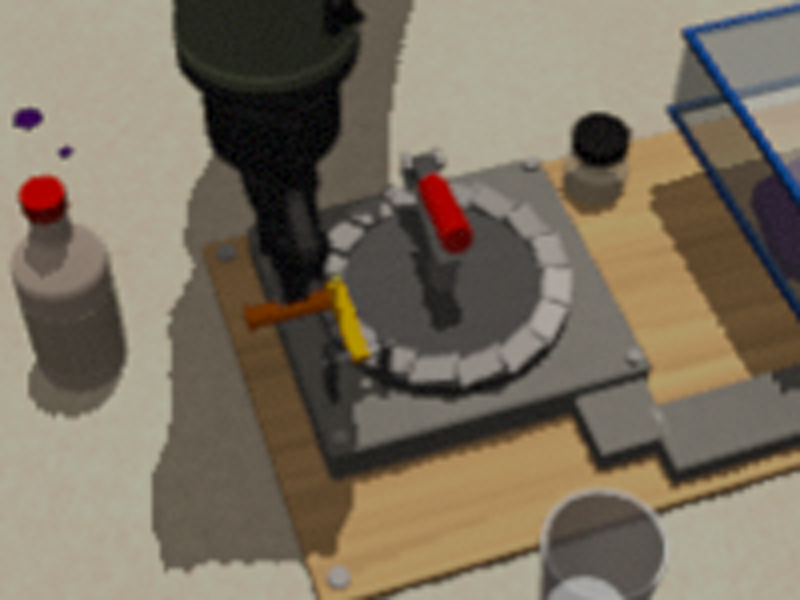

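```bash
python3 -m crank '[{"hand":0.6,"dx":0,"dy":30,"dz":0,"yaw":0},{"hand":0.6,"dx":0,"dy":58,"dz":0,"yaw":0},{"hand":0.6,"dx":0,"dy":60,"dz":0,"yaw":0},{"hand":0.95,"dx":0,"dy":60,"dz":0,"yaw":0},{"hand":0.95,"dx":0,"dy":60,"dz":0,"yaw":0},{"hand":0.95,"dx":0,"dy":60,"dz":0,"yaw":0},{"hand":0.95,"dx":0,"dy":60,"dz":0,"yaw":0}]' 25; python3 - <<'E'
from workcell import bot
import cv2,numpy as np
im=bot.grab_frame("wrist")[:,:,::-1]
cv2.imwrite("pics/w3b.png",cv2.resize(im[100:400,140:540],(800,600),interpolation=cv2.INTER_CUBIC))
E
```

```text
clock: 1.8
position: [0.5786, -0.1484, 0.0633]
tool_rot: [-1.571, 0.003, 0.189]
force: [-14.3, -0.9, 0.3]
grip_width: 0.0129
```

View pics/w3b.png

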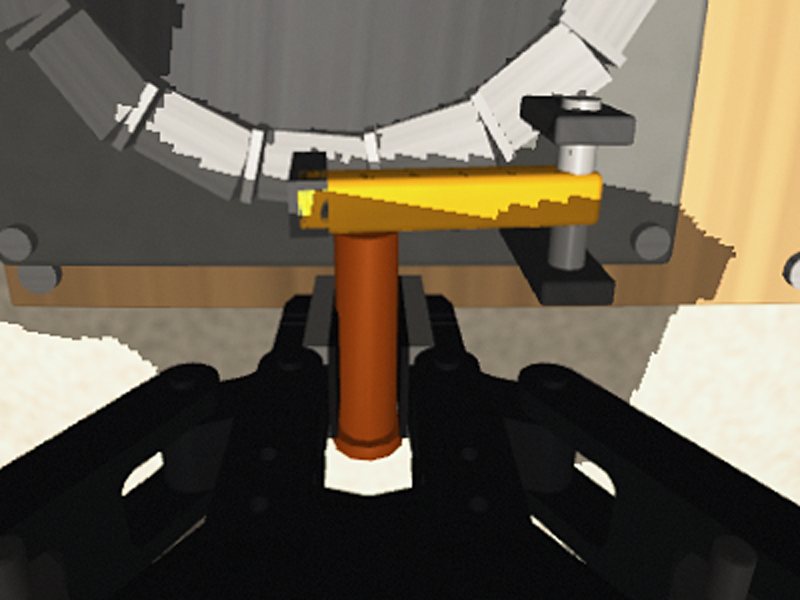

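```bash
python3 -m crank '[{"hand":0.95,"dx":-1,"dy":-5,"dz":0,"yaw":0},{"hand":0.95,"dx":0.5,"dy":-11,"dz":0,"yaw":0},{"hand":0.95,"dx":4.5,"dy":-21.5,"dz":0,"yaw":0},{"hand":0.95,"dx":11,"dy":-30.5,"dz":0,"yaw":0},{"hand":0.95,"dx":20,"dy":-38,"dz":0,"yaw":0},{"hand":0.95,"dx":20,"dy":-38,"dz":0,"yaw":0}]' 25
```

```text
clock: 2.35
position: [0.6005, -0.1445, 0.1037]
tool_rot: [-1.572, -0.0, 0.19]
force: [-21.5, 0.5, 27.5]
grip_width: 0.0132
```

```bash
python3 - <<'E'
from workcell import bot
import cv2,numpy as np
im=bot.grab_frame("wrist")[:,:,::-1]
cv2.imwrite("pics/w4b.png",cv2.resize(im[100:400,140:540],(800,600),interpolation=cv2.INTER_CUBIC))
E
```

```text
(no output)
```

View pics/w4b.png

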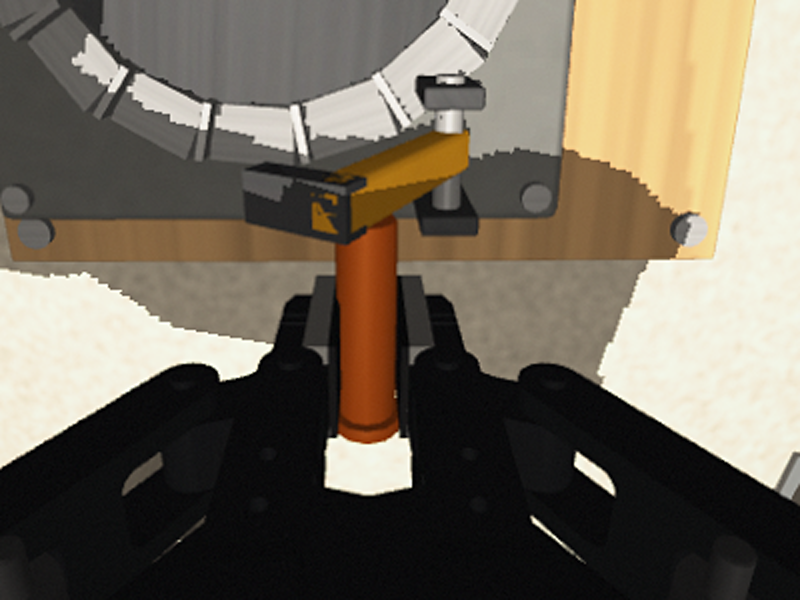

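```bash
python3 -m crank '[{"hand":0.95,"dx":-1,"dy":-3,"dz":0,"yaw":0},{"hand":0.95,"dx":9,"dy":-7.5,"dz":0,"yaw":0},{"hand":0.95,"dx":20,"dy":-10,"dz":0,"yaw":0},{"hand":0.95,"dx":31,"dy":-9,"dz":0,"yaw":0},{"hand":0.95,"dx":31,"dy":-9,"dz":0,"yaw":0}]' 20
```

```text
clock: 2.82
position: [0.6333, -0.1382, 0.1114]
tool_rot: [-1.573, -0.005, 0.191]
force: [1.4, 1.6, 14.0]
grip_width: 0.013
```

```bash
python3 - <<'E'
from workcell import bot
import cv2,numpy as np
im=bot.grab_frame("wrist")[:,:,::-1]
cv2.imwrite("pics/w5b.png",cv2.resize(im[100:400,140:540],(800,600),interpolation=cv2.INTER_CUBIC))
E
```

```text
(no output)
```

View pics/w5b.png

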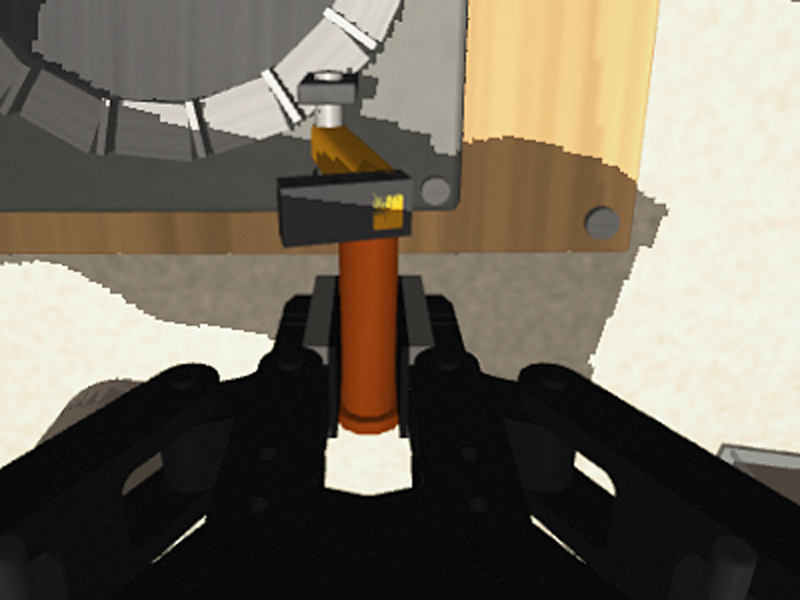

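```bash
python3 -m crank '[{"hand":0.95,"dx":11,"dy":2,"dz":0,"yaw":0},{"hand":0.95,"dx":19,"dy":7,"dz":0,"yaw":0},{"hand":0.95,"dx":25,"dy":13,"dz":0,"yaw":0},{"hand":0.95,"dx":28.5,"dy":16.5,"dz":0,"yaw":0},{"hand":0.95,"dx":28.5,"dy":16.5,"dz":0,"yaw":0}]' 20
```

```text
clock: 3.28
position: [0.6582, -0.1336, 0.0924]
tool_rot: [-1.571, 0.001, 0.19]
force: [-9.9, -1.7, 14.8]
grip_width: 0.0127
```

```bash
python3 - <<'E'
from workcell import bot
import cv2,numpy as np
im=bot.grab_frame("wrist")[:,:,::-1]
cv2.imwrite("pics/w6b.png",cv2.resize(im[100:400,140:540],(800,600),interpolation=cv2.INTER_CUBIC))
E
```

```text
(no output)
```

View pics/w6b.png

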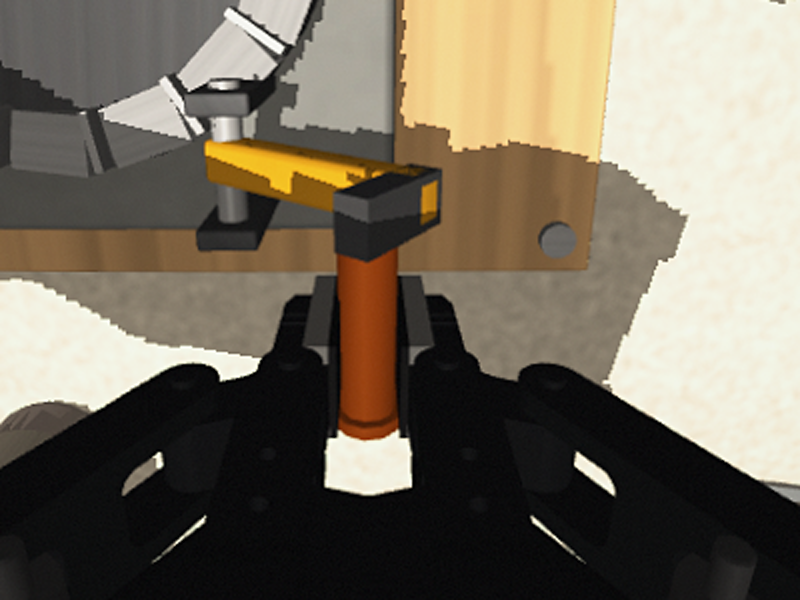

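```bash
python3 -m crank '[{"hand":0.8,"dx":0,"dy":0,"dz":0,"yaw":0},{"hand":0.6,"dx":0,"dy":0,"dz":0,"yaw":0},{"hand":0.6,"dx":0,"dy":-10,"dz":0,"yaw":0},{"hand":0.6,"dx":0,"dy":-40,"dz":0,"yaw":0},{"hand":0.6,"dx":0,"dy":-80,"dz":0,"yaw":-0.1},{"hand":0.5,"dx":-25,"dy":-115,"dz":25,"yaw":-0.22},{"hand":0.4,"dx":-50,"dy":-150,"dz":50,"yaw":-0.34},{"hand":0.3,"dx":-75,"dy":-150,"dz":80,"yaw":-0.46},{"hand":0.3,"dx":-81,"dy":-150,"dz":110,"yaw":-0.58},{"hand":0.3,"dx":-81,"dy":-150,"dz":113,"yaw":-0.7},{"hand":0.3,"dx":-81,"dy":-150,"dz":113,"yaw":-0.82},{"hand":0.3,"dx":-81,"dy":-150,"dz":113,"yaw":-0.94}]' 20; python3 -m crank '[{"hand":0.3,"dx":0,"dy":0,"dz":0,"yaw":-0.12},{"hand":0.3,"dx":0,"dy":0,"dz":0,"yaw":-0.24},{"hand":0.3,"dx":0,"dy":0,"dz":0,"yaw":-0.36},{"hand":0.3,"dx":0,"dy":0,"dz":0,"yaw":-0.48},{"hand":0.3,"dx":0,"dy":0,"dz":0,"yaw":-0.585},{"hand":0.3,"dx":0,"dy":0,"dz":0,"yaw":-0.585},{"hand":0.3,"dx":0,"dy":0,"dz":0,"yaw":-0.585}]'
python3 - <<'E'
from workcell import bot
import cv2,numpy as np
s=bot.observe();print(s['position'],s['tool_rot'],s['qpos'])
np.save('ciw7.npy',bot.camera_info("wrist"),allow_pickle=True)
im=bot.grab_frame("wrist")[:,:,::-1]
cv2.imwrite("pics/w7.png",im);cv2.imwrite("pics/w7b.png",cv2.resize(im,(800,500),interpolation=cv2.INTER_CUBIC))
E
```

```text
clock: 4.33
position: [0.5574, -0.0365, 0.2431]
tool_rot: [-1.572, -0.0, 1.137]
force: [-1.0, -0.1, -0.1]
grip_width: 0.06
clock: 4.92
position: [0.5575, -0.0374, 0.2422]
tool_rot: [-1.571, 0.0, 1.711]
force: [-0.3, 0.5, 0.6]
grip_width: 0.06
[ 0.55749386 -0.0374318   0.24223782] [-1.57126282e+00  9.69234396e-05  1.71126532e+00] [ 0.28360378  0.43160575 -0.43797682  1.74926253  0.211588    1.00693567
  1.4784721 ]
```

View pics/w7b.png

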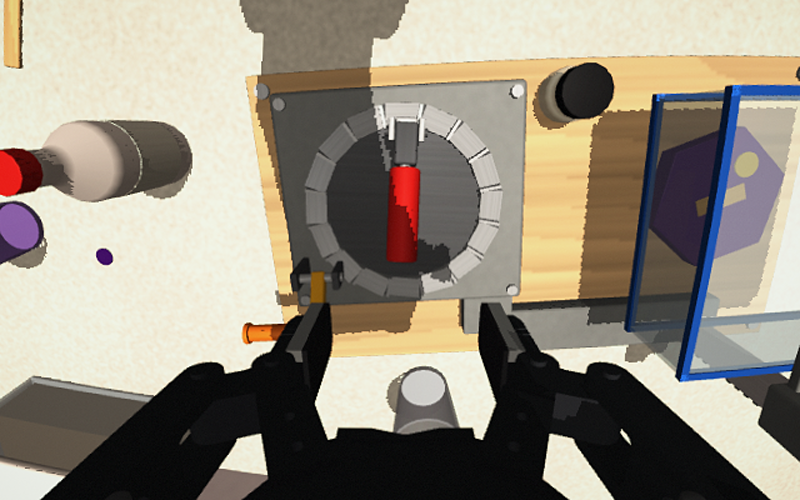

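```bash
python3 - <<'E'
from h import *
ci=np.load('ciw7.npy',allow_pickle=True).item(); L=np.load('L.npy')
c,s=np.cos(L[2]),np.sin(L[2]);R=np.array([[c,s],[-s,c]])
for n,u,z in[('tip',(402.5,262),.104),('grip base',(404.5,167),.106),('cheek',(406.5,121),.112)]:
    p=atz(ci,[np.array(u)/1.25],z)[0]; print(n,p,R@(p[:2]-L[:2])*1000)
print('axis',l2w(L,[(0,0,67)]),proj(ci,l2w(L,[(0,0,67),(85,0,67),(0,85,67),(-85,0,67),(0,-85,67)]))*1.25)
print('cover z est', )
E
```

```text
tip [ 0.58341528 -0.03632277  0.104     ] [34.96980828 -3.22844625]
grip base [ 0.51031717 -0.04509773  0.106     ] [-38.45501784   2.16861366]
cheek [ 0.4785978  -0.04820324  0.112     ] [-70.1815819    5.19972449]
axis [[ 0.54847497 -0.03985618  0.067     ]] [[404.34294761 208.33920521]
 [409.18431689 299.53130831]
 [504.26490057 203.39235942]
 [398.73029164 102.85819586]
 [305.20070874 213.54059265]]
cover z est
```

```bash
python3 -m crank '[{"hand":0.3,"dx":-2,"dy":35,"dz":-1,"yaw":0.015},{"hand":0.3,"dx":-2,"dy":70,"dz":-1,"yaw":0.015},{"hand":0.4,"dx":-2,"dy":105,"dz":-1,"yaw":0.015},{"hand":0.4,"dx":-2,"dy":135,"dz":-1,"yaw":0.015},{"hand":0.4,"dx":-2,"dy":153,"dz":-1,"yaw":0.015},{"hand":0.4,"dx":-2,"dy":154,"dz":-1,"yaw":0.015},{"hand":0.85,"dx":-2,"dy":154,"dz":-1,"yaw":0.015},{"hand":0.85,"dx":-2,"dy":154,"dz":-1,"yaw":0.015},{"hand":0.85,"dx":-2,"dy":154,"dz":-1,"yaw":0.015},{"hand":0.85,"dx":-2,"dy":154,"dz":-1,"yaw":0.015},{"hand":0.85,"dx":-2,"dy":154,"dz":-1,"yaw":0.015}]' 25; python3 - <<'E'
from workcell import bot
import cv2,numpy as np
s=bot.observe();print(s['position'],s['tool_rot'])
im=bot.grab_frame("wrist")[:,:,::-1]
cv2.imwrite("pics/w8b.png",cv2.resize(im,(800,500),interpolation=cv2.INTER_CUBIC))
E
```

```text
clock: 5.88
position: [0.5596, -0.0391, 0.089]
tool_rot: [-1.573, 0.0, 1.699]
force: [2.6, 0.0, 1.7]
grip_width: 0.0211
[ 0.55963641 -0.03912661  0.08902627] [-1.57326330e+00  3.47622307e-04  1.69935241e+00]
```

View pics/w8b.png

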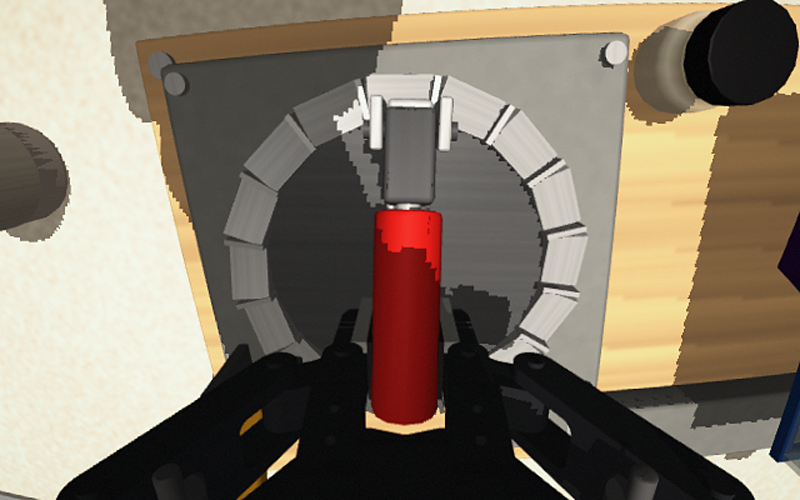

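```bash
python3 -m crank '[{"hand":0.85,"dx":0,"dy":-11,"dz":1,"yaw":0},{"hand":0.85,"dx":0,"dy":-21.5,"dz":3,"yaw":0},{"hand":0.85,"dx":0,"dy":-31.5,"dz":7,"yaw":0},{"hand":0.85,"dx":0,"dy":-41,"dz":12.5,"yaw":0},{"hand":0.85,"dx":0,"dy":-49.5,"dz":19.5,"yaw":0},{"hand":0.85,"dx":0,"dy":-49.5,"dz":19.5,"yaw":0}]' 25; python3 - <<'E'
from workcell import bot
import cv2,numpy as np
im=bot.grab_frame("wrist")[:,:,::-1]
cv2.imwrite("pics/w9b.png",cv2.resize(im,(800,500),interpolation=cv2.INTER_CUBIC))
E
```

```text
clock: 6.43
position: [0.5373, -0.042, 0.1385]
tool_rot: [-1.569, 0.0, 1.7]
force: [-5.3, 1.6, -7.4]
grip_width: 0.0213
```

View pics/w9b.png

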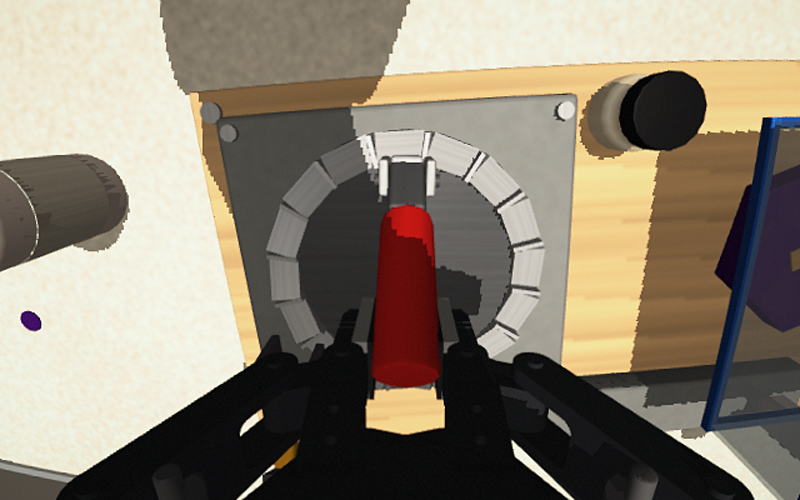

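```bash
python3 -m crank '[{"hand":0.85,"dx":0,"dy":-7.5,"dz":8,"yaw":0},{"hand":0.85,"dx":0,"dy":-13.5,"dz":17,"yaw":0},{"hand":0.85,"dx":0,"dy":-18,"dz":26.5,"yaw":0},{"hand":0.85,"dx":0,"dy":-21,"dz":37,"yaw":0},{"hand":0.85,"dx":0,"dy":-22.5,"dz":47.5,"yaw":0},{"hand":0.85,"dx":0,"dy":-22.5,"dz":53,"yaw":0},{"hand":0.85,"dx":0,"dy":-22.5,"dz":54,"yaw":0},{"hand":0.85,"dx":0,"dy":-22.5,"dz":54,"yaw":0}]' 25; python3 - <<'E'
from workcell import bot
import cv2,numpy as np
im=bot.grab_frame("wrist")[:,:,::-1]
cv2.imwrite("pics/w10b.png",cv2.resize(im,(800,500),interpolation=cv2.INTER_CUBIC))
im=bot.grab_frame("side")[:,:,::-1]
cv2.imwrite("pics/d10b.png",cv2.resize(im[100:350,150:450],(720,600),interpolation=cv2.INTER_CUBIC))
E
```

```text
clock: 7.15
position: [0.4906, -0.0479, 0.1621]
tool_rot: [-1.583, 0.0, 1.7]
force: [30.6, 3.7, -13.7]
grip_width: 0.0211
```

View pics/w10b.png

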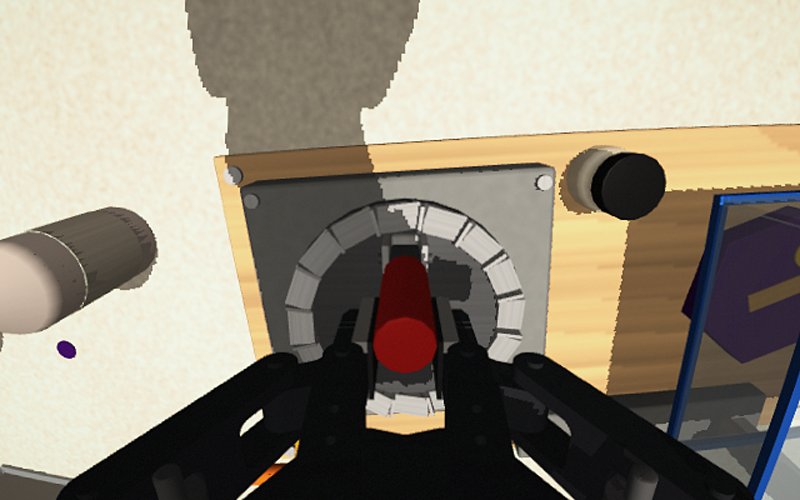

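View pics/d10b.png

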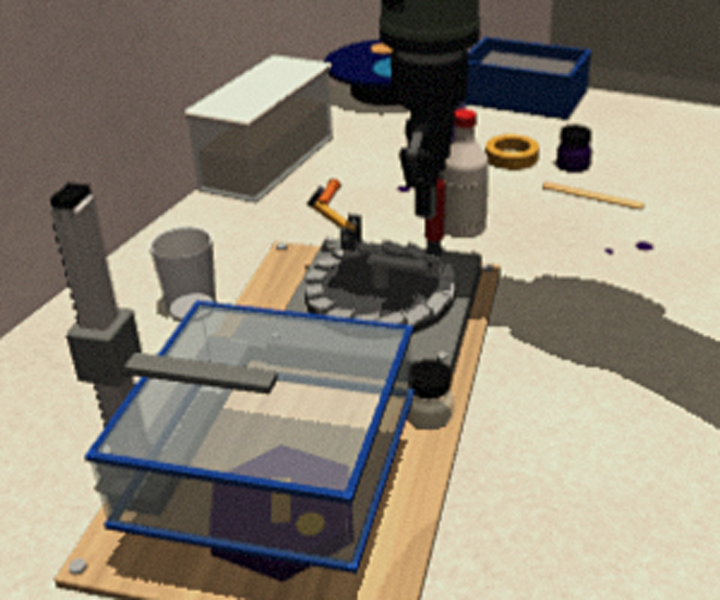

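```bash
cat > c.py <<'E'
import numpy as np,sys
def rows(cmd,yaw,C,r,a):
    tx=np.array([np.cos(yaw),np.sin(yaw)]);tz=np.array([-np.sin(yaw),np.cos(yaw)])
    for A in a:
        p=np.array(C)+r*np.array([np.cos(A),np.sin(A)]); d=(p-cmd)*1000
        print(round(np.degrees(A)),'dx %.1f dz %.1f'%(d@tx,d@tz))
E
python3 - <<'E'
from c import *
a0=np.radians(187.45)
rows(np.array([.4859,-.0484]),1.6955,(.5505,-.0402),.0625,a0+np.array([0,.1,.25,.4,.55,.7,.85,1.0]))
E
```

```text
187 dx -0.2 dz -2.6
193 dx -6.5 dz -3.0
202 dx -15.7 dz -4.6
210 dx -24.5 dz -7.7
219 dx -32.8 dz -12.0
228 dx -40.4 dz -17.5
236 dx -47.1 dz -24.1
245 dx -52.7 dz -31.6
```

```bash
python3 -m crank '[{"hand":0.85,"dx":0,"dy":1,"dz":-2.5,"yaw":0},{"hand":0.85,"dx":-6.5,"dy":1,"dz":-3,"yaw":0},{"hand":0.85,"dx":-15.5,"dy":1,"dz":-4.5,"yaw":0},{"hand":0.85,"dx":-24.5,"dy":1,"dz":-7.5,"yaw":0},{"hand":0.85,"dx":-33,"dy":1,"dz":-12,"yaw":0},{"hand":0.85,"dx":-40.5,"dy":1,"dz":-17.5,"yaw":0},{"hand":0.85,"dx":-47,"dy":1,"dz":-24,"yaw":0},{"hand":0.85,"dx":-52.5,"dy":1,"dz":-31.5,"yaw":0},{"hand":0.85,"dx":-52.5,"dy":1,"dz":-31.5,"yaw":0}]' 35; python3 - <<'E'
from workcell import bot
import cv2,numpy as np
s=bot.observe();print(s['position'],s['force'],s['moment'])
im=bot.grab_frame("wrist")[:,:,::-1]
cv2.imwrite("pics/w11b.png",cv2.resize(im,(800,500),interpolation=cv2.INTER_CUBIC))
E
```

```text
clock: 8.0
position: [0.5272, -0.0959, 0.1612]
tool_rot: [-1.578, -0.0, 1.7]
force: [7.8, 9.0, 13.0]
grip_width: 0.0207
[ 0.52722422 -0.09589537  0.16120247] [ 7.81946194  8.99318912 13.01186889] [ 1.83808874 -1.30226447 -0.04975208]
```

View pics/w11b.png

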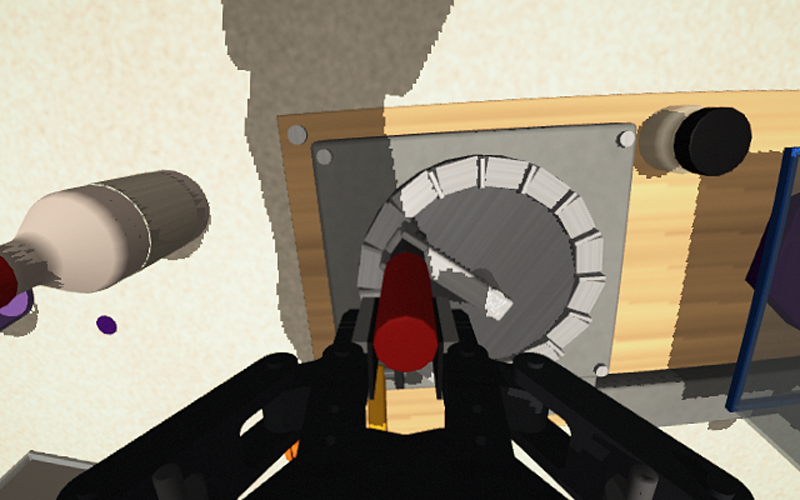

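```bash
python3 - <<'E'
from c import *
y=1.6955;tx=np.array([np.cos(y),np.sin(y)]);tz=np.array([-np.sin(y),np.cos(y)])
cmd=np.array([.4859,-.0484])+(-52.5*tx-31.5*tz)/1000; print(cmd)
a0=np.radians(187.45)
rows(cmd,y,(.5505,-.0402),.0625,a0+1+np.array([.2,.4,.6,.8,1,1.2,1.4,1.6,1.8,2,2.2]))
E
```

```text
[ 0.52368538 -0.09657432]
256 dx -5.8 dz -11.3
268 dx -9.0 dz -23.3
279 dx -9.9 dz -35.8
291 dx -8.2 dz -48.1
302 dx -4.1 dz -59.9
314 dx 2.3 dz -70.7
325 dx 10.6 dz -79.9
336 dx 20.7 dz -87.3
348 dx 32.0 dz -92.6
359 dx 44.1 dz -95.5
371 dx 56.6 dz -96.0
```

```bash
python3 -m crank '[{"hand":0.85,"dx":-6,"dy":1,"dz":-11.5,"yaw":0},{"hand":0.85,"dx":-9,"dy":1,"dz":-23.5,"yaw":0},{"hand":0.85,"dx":-10,"dy":1,"dz":-36,"yaw":0},{"hand":0.85,"dx":-8,"dy":1,"dz":-48,"yaw":0},{"hand":0.85,"dx":-4,"dy":1,"dz":-60,"yaw":0},{"hand":0.85,"dx":2.5,"dy":1,"dz":-70.5,"yaw":0},{"hand":0.85,"dx":2.5,"dy":1,"dz":-70.5,"yaw":0}]' 35; python3 - <<'E'
from workcell import bot
import cv2,numpy as np
s=bot.observe();print(s['position'],s['force'],s['moment'])
im=bot.grab_frame("wrist")[:,:,::-1]
cv2.imwrite("pics/w12b.png",cv2.resize(im,(800,500),interpolation=cv2.INTER_CUBIC))
E
```

```text
clock: 8.63
position: [0.5972, -0.084, 0.1611]
tool_rot: [-1.579, 0.001, 1.701]
force: [8.0, -0.8, 20.6]
grip_width: 0.0211
[ 0.597193   -0.08395858  0.16111221] [ 7.96208069 -0.82846521 20.5591334 ] [-0.87040964 -1.58041656  0.03963421]
```

View pics/w12b.png

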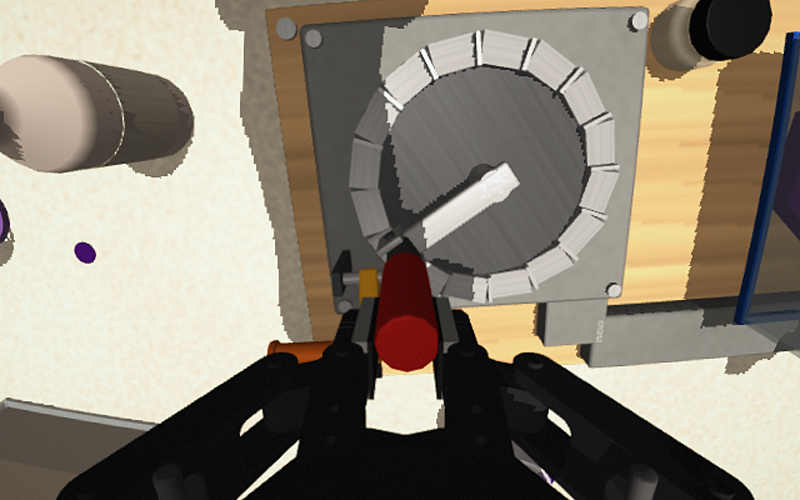

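```bash
python3 - <<'E'
from c import *
y=1.6955;tx=np.array([np.cos(y),np.sin(y)]);tz=np.array([-np.sin(y),np.cos(y)])
cmd=np.array([.52368538,-.09657432])+(2.5*tx-70.5*tz)/1000; print(cmd)
a0=np.radians(187.45)
rows(cmd,y,(.552,-.0402),.063,a0+2.2+np.array([0,.2,.4,.6,.8,1,1.2,1.4,1.6,1.8,2]))
E
```

```text
[ 0.59332697 -0.08532489]
314 dx -0.8 dz -2.0
325 dx 7.6 dz -11.3
336 dx 17.7 dz -18.8
348 dx 29.1 dz -24.1
359 dx 41.4 dz -27.0
371 dx 53.9 dz -27.5
382 dx 66.3 dz -25.4
394 dx 78.1 dz -21.0
405 dx 88.7 dz -14.2
417 dx 97.8 dz -5.5
428 dx 105.0 dz 4.8
```

```bash
python3 -m crank '[{"hand":0.85,"dx":-1,"dy":0,"dz":-2,"yaw":0},{"hand":0.85,"dx":7.5,"dy":-1,"dz":-11.5,"yaw":0},{"hand":0.85,"dx":17.5,"dy":-1,"dz":-19,"yaw":0},{"hand":0.85,"dx":29,"dy":-1,"dz":-24,"yaw":0},{"hand":0.85,"dx":41.5,"dy":-1,"dz":-27,"yaw":0},{"hand":0.85,"dx":54,"dy":-1,"dz":-27.5,"yaw":0},{"hand":0.85,"dx":66.5,"dy":-1,"dz":-25.5,"yaw":0},{"hand":0.85,"dx":66.5,"dy":-1,"dz":-25.5,"yaw":0}]' 35; python3 - <<'E'
from workcell import bot
import cv2,numpy as np
s=bot.observe();print(s['position'],s['force'],s['moment'])
im=bot.grab_frame("wrist")[:,:,::-1]
cv2.imwrite("pics/w13b.png",cv2.resize(im,(800,500),interpolation=cv2.INTER_CUBIC))
E
```

```text
clock: 9.35
position: [0.6109, -0.0123, 0.1611]
tool_rot: [-1.576, -0.002, 1.703]
force: [3.1, 6.8, 6.5]
grip_width: 0.0208
[ 0.61085436 -0.01228794  0.1610546 ] [3.06334359 6.82215005 6.48565767] [ 1.77515039 -0.91440099 -0.06901683]
```

View pics/w13b.png

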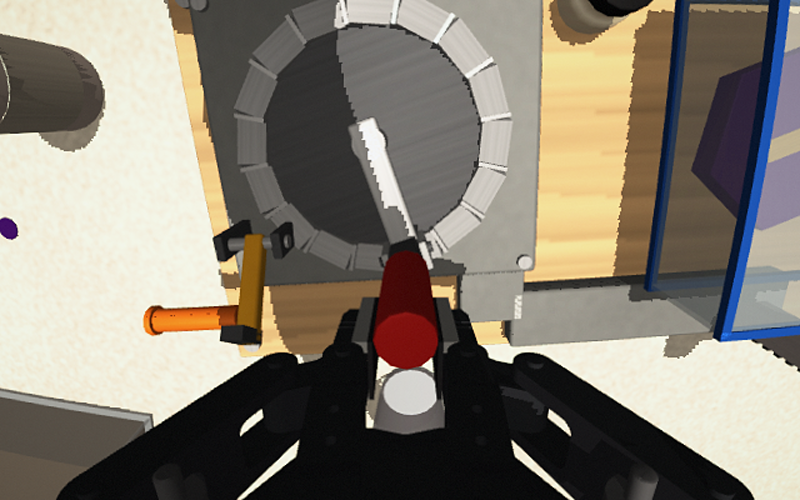

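```bash
python3 - <<'E'
from c import *
y=1.6955;tx=np.array([np.cos(y),np.sin(y)]);tz=np.array([-np.sin(y),np.cos(y)])
cmd=np.array([.59332697,-.08532489])+(66.5*tx-25.5*tz)/1000; print(cmd)
a0=np.radians(187.45)
rows(cmd,y,(.5525,-.0395),.063,a0+3.4+np.array([0,.2,.4,.6,.8,1,1.2,1.4,1.6,1.8,2,2.16,2.2,2.25]))
E
```

```text
[ 0.61035763 -0.01616958]
382 dx 0.5 dz -0.5
394 dx 12.2 dz 4.0
405 dx 22.9 dz 10.7
417 dx 31.9 dz 19.4
428 dx 39.1 dz 29.7
440 dx 44.1 dz 41.3
451 dx 46.7 dz 53.6
462 dx 46.8 dz 66.2
474 dx 44.4 dz 78.5
485 dx 39.5 dz 90.1
497 dx 32.5 dz 100.6
506 dx 25.5 dz 107.8
508 dx 23.6 dz 109.4
511 dx 21.1 dz 111.3
```

```bash
python3 -m crank '[{"hand":0.85,"dx":12,"dy":0,"dz":4,"yaw":0},{"hand":0.85,"dx":23,"dy":0,"dz":10.5,"yaw":0},{"hand":0.85,"dx":32,"dy":0,"dz":19.5,"yaw":0},{"hand":0.85,"dx":39,"dy":0,"dz":29.5,"yaw":0},{"hand":0.85,"dx":44,"dy":0,"dz":41.5,"yaw":0},{"hand":0.85,"dx":46.5,"dy":0,"dz":53.5,"yaw":0},{"hand":0.85,"dx":47,"dy":0,"dz":66,"yaw":0},{"hand":0.85,"dx":47,"dy":0,"dz":66,"yaw":0}]' 35; python3 - <<'E'
from workcell import bot
import cv2,numpy as np
s=bot.observe();print(s['position'],s['force'],s['moment'])
im=bot.grab_frame("wrist")[:,:,::-1]
cv2.imwrite("pics/w14b.png",cv2.resize(im,(800,500),interpolation=cv2.INTER_CUBIC))
E
```

```text
clock: 10.07
position: [0.5375, 0.0202, 0.1609]
tool_rot: [-1.573, 0.003, 1.699]
force: [-1.5, -5.6, 14.0]
grip_width: 0.0209
[0.53754682 0.02022938 0.16090332] [-1.53048792 -5.57527586 14.02388403] [-1.44103501  0.50770678  0.03213223]
```

View pics/w14b.png

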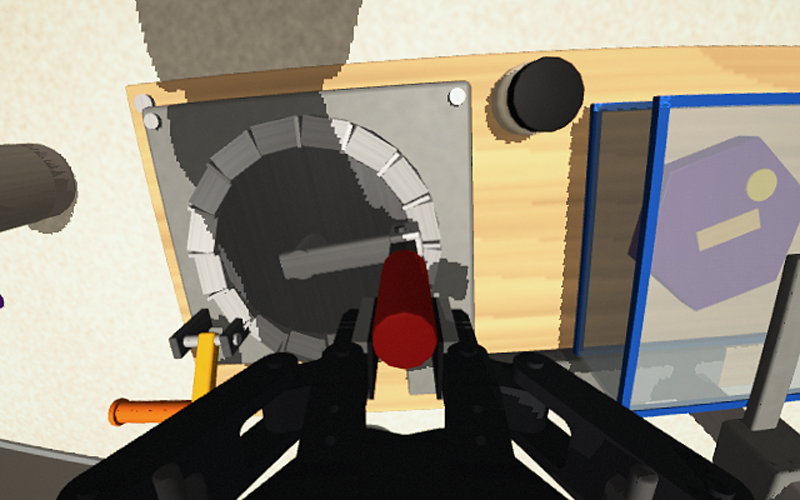

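```bash
python3 -m crank '[{"hand":0.85,"dx":-2.5,"dy":0,"dz":12.5,"yaw":0},{"hand":0.85,"dx":-7.5,"dy":0,"dz":24,"yaw":0},{"hand":0.85,"dx":-14.5,"dy":0,"dz":34.5,"yaw":0},{"hand":0.85,"dx":-20,"dy":0,"dz":40.5,"yaw":0},{"hand":0.85,"dx":-23.5,"dy":0,"dz":43.5,"yaw":0},{"hand":0.85,"dx":-23.5,"dy":0,"dz":43.5,"yaw":0},{"hand":0.85,"dx":-23.5,"dy":0,"dz":43.5,"yaw":0}]' 35; python3 - <<'E'
from workcell import bot
import cv2,numpy as np
s=bot.observe();print(s['position'],s['force'],s['moment'])
im=bot.grab_frame("wrist")[:,:,::-1]
cv2.imwrite("pics/w15b.png",cv2.resize(im,(800,500),interpolation=cv2.INTER_CUBIC))
im=bot.grab_frame("side")[:,:,::-1]
cv2.imwrite("pics/d15b.png",cv2.resize(im[100:350,150:450],(720,600),interpolation=cv2.INTER_CUBIC))
E
```

```text
clock: 10.7
position: [0.5022, -0.0056, 0.1612]
tool_rot: [-1.581, -0.001, 1.7]
force: [18.9, 6.5, -1.1]
grip_width: 0.0209
[ 0.50224466 -0.00558515  0.16122741] [18.91552326  6.5344701  -1.11728139] [ 1.30103191 -4.02167995 -0.00622816]
```

View pics/w15b.png

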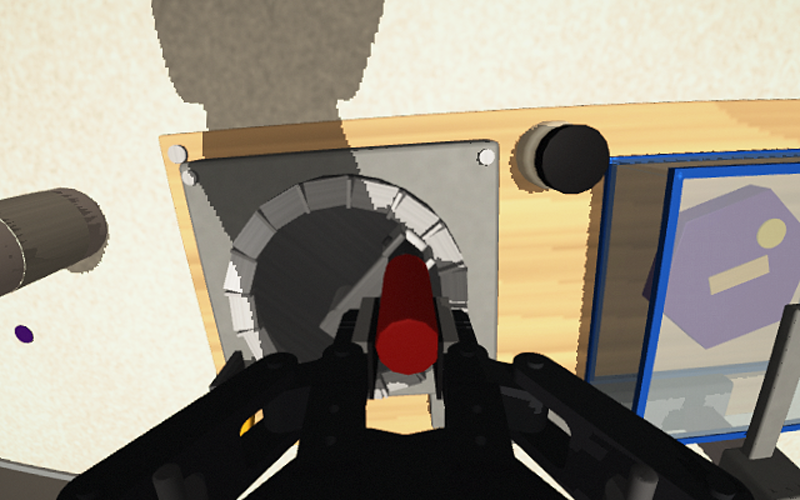

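View pics/d15b.png

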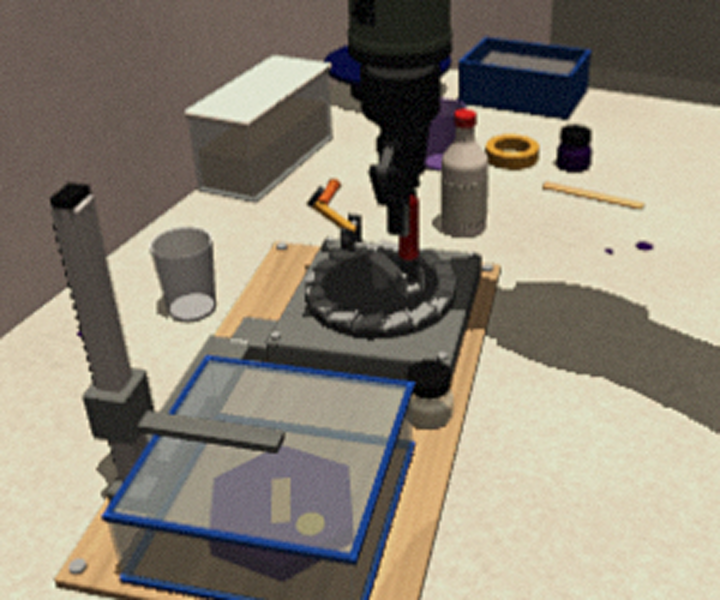

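```bash
python3 -m crank '[{"hand":0.85,"dx":-1.5,"dy":0,"dz":1.5,"yaw":0},{"hand":0.85,"dx":-1.5,"dy":0,"dz":1.5,"yaw":0},{"hand":0.85,"dx":-1.5,"dy":0,"dz":1.5,"yaw":0}]' 35;  python3 - <<'E'
from workcell import bot
import cv2,numpy as np
from h import *
s=bot.observe();print(s['position'],s['force'],s['tool_rot'])
im=bot.grab_frame("side")[:,:,::-1].copy();ci=bot.camera_info("side");L=np.load('L.npy')
c=cv2.resize(im[200:380,160:360],(800,720),interpolation=cv2.INTER_CUBIC)[:600]
for z,col in((12.5,(0,255,0)),(91.5,(0,0,255))):
    q=((proj(ci,l2w(L,[(-80,200,z),(120,200,z),(120,400,z),(-80,400,z)]))-[160,200])*4).astype(np.int32)
    cv2.polylines(c,[q],True,col,1)
cv2.imwrite("pics/d16.png",c)
E
```

```text
clock: 11.05
position: [0.5018, -0.0061, 0.1613]
tool_rot: [-1.583, -0.002, 1.701]
force: [23.4, 12.9, -4.3]
grip_width: 0.0213
[ 0.5017789  -0.00608437  0.16129883] [23.42233288 12.93887609 -4.33256345] [-1.58293943 -0.0019763   1.70114216]
```

View pics/d16.png

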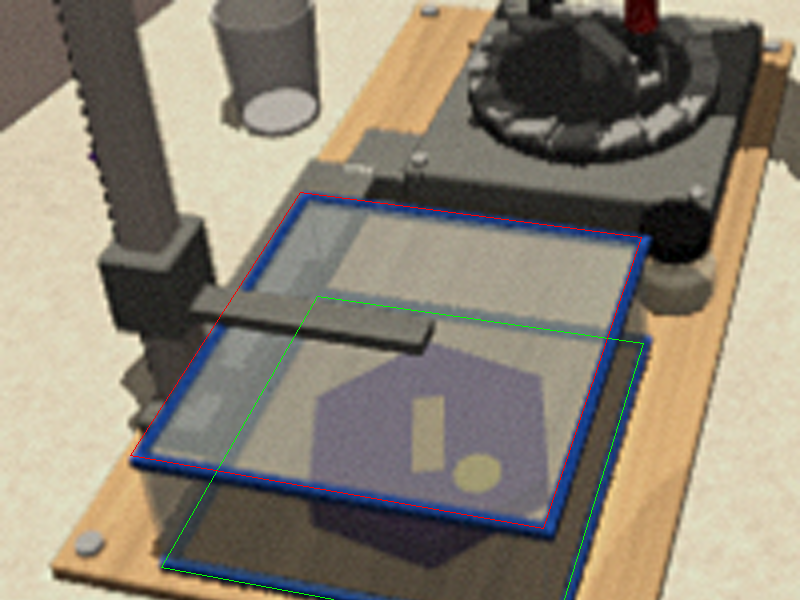

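```bash
python3 -m crank '[{"hand":0.85,"dx":1.5,"dy":0,"dz":-1.5,"yaw":0},{"hand":0.85,"dx":1.5,"dy":0,"dz":-1.5,"yaw":0},{"hand":0.4,"dx":1.5,"dy":0,"dz":-1.5,"yaw":0},{"hand":0.4,"dx":1.5,"dy":0,"dz":-1.5,"yaw":0},{"hand":0.4,"dx":1.5,"dy":0,"dz":-1.5,"yaw":0},{"hand":0.4,"dx":1.5,"dy":-15,"dz":-1.5,"yaw":0},{"hand":0.4,"dx":1.5,"dy":-55,"dz":-1.5,"yaw":0},{"hand":0.4,"dx":1.5,"dy":-95,"dz":-1.5,"yaw":0},{"hand":0.4,"dx":1.5,"dy":-100,"dz":-1.5,"yaw":0}]' 20; python3 - <<'E'
from workcell import bot
import cv2,numpy as np
s=bot.observe();print(s['position'],s['tool_rot'],s['qpos'])
np.save('ciw17.npy',bot.camera_info("wrist"),allow_pickle=True)
im=bot.grab_frame("wrist")[:,:,::-1]
cv2.imwrite("pics/w17.png",im);cv2.imwrite("pics/w17b.png",cv2.resize(im,(800,500),interpolation=cv2.INTER_CUBIC))
im=bot.grab_frame("side")[:,:,::-1];cv2.imwrite("pics/d17.png",im)
cv2.imwrite("pics/d17b.png",cv2.resize(im[140:260,260:420],(800,600),interpolation=cv2.INTER_CUBIC))
E
```

```text
clock: 11.85
position: [0.5002, -0.0063, 0.2647]
tool_rot: [-1.578, 0.001, 1.7]
force: [0.2, -0.4, 0.5]
grip_width: 0.0509
[ 0.50016168 -0.00633917  0.26467404] [-1.57776238e+00  1.06562718e-03  1.69983515e+00] [ 0.26561015  0.3087045  -0.46356377  1.86988091  0.16457296  0.99311644
  1.43147843]
```

View pics/w17b.png

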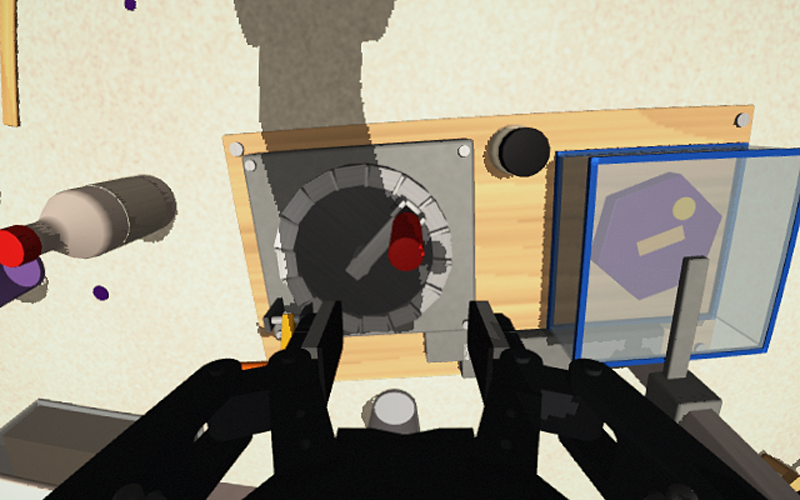

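View pics/d17b.png

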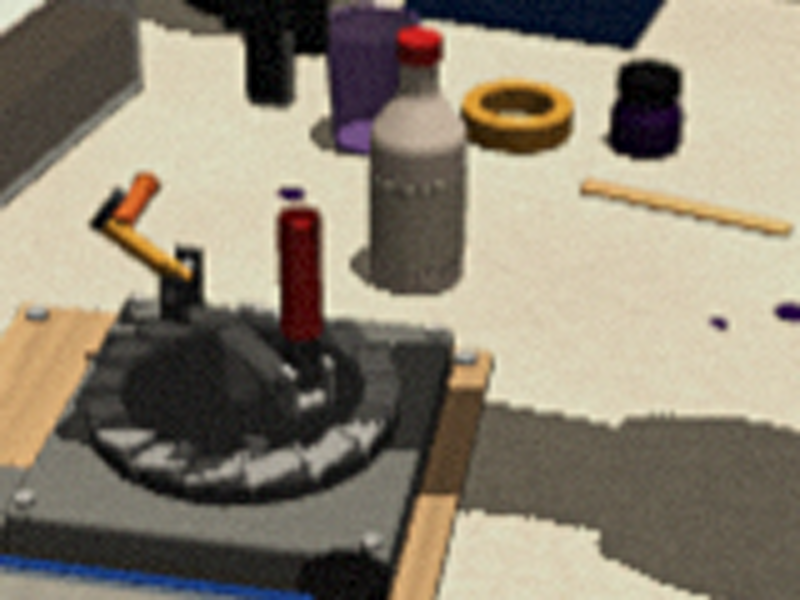

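```bash
python3 - <<'E'
from h import *
ci=np.load('ciw17.npy',allow_pickle=True).item(); L=np.load('L.npy')
im=cv2.imread('pics/w17.png'); c=cv2.resize(im[120:240,200:380],(795,530),interpolation=cv2.INTER_CUBIC);k=795/180
c=np.clip(c.astype(int)*2,0,255).astype(np.uint8)
def ln(P,col):
    q=((proj(ci,l2w(L,P))-[200,120]+.4)*k).astype(np.int32); cv2.polylines(c,[q],False,col,1);return q
h=62/2**.5
print(ln([(-h,h,104),(-h,h,196)],(0,255,0)))
ln([(-h+11*np.cos(t),h+11*np.sin(t),196) for t in np.linspace(0,6.3,40)],(0,255,0))
ln([(0,0,94),(-h,h,94)],(255,255,0)); ln([(85*np.cos(t),85*np.sin(t),67) for t in np.linspace(0,6.3,80)],(255,0,255))
cv2.imwrite('pics/u17.png',c)
ci2=__import__('workcell').bot.camera_info('side')
im=cv2.imread('pics/d17.png'); c=cv2.resize(im[140:260,260:420],(800,600),interpolation=cv2.INTER_CUBIC)
q=((proj(ci2,l2w(L,[(-h,h,104),(-h,h,196)]))-[260,140])*5).astype(np.int32);print('side',q)
E
```

```text
[[559 243]
 [562 373]]
side [[297 371]
 [294 211]]
```

View pics/u17.png

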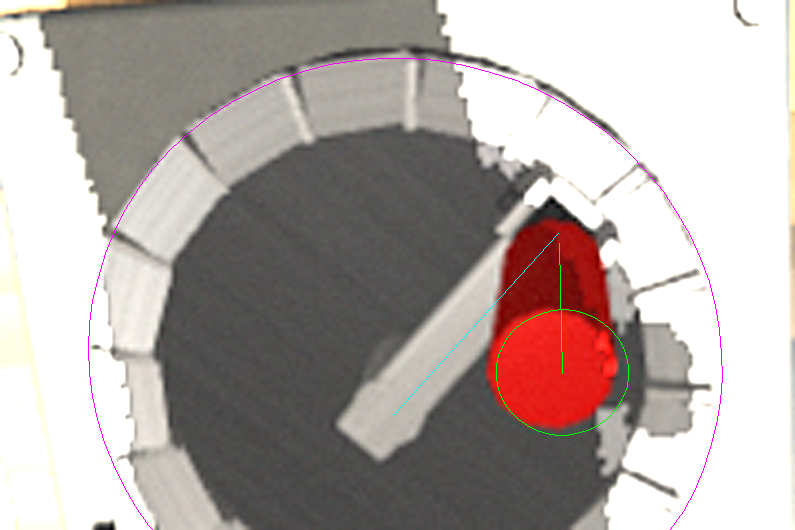

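```bash
python3 -m crank '[{"hand":0.5,"dx":-25,"dy":0,"dz":-24,"yaw":0.12},{"hand":0.6,"dx":-50,"dy":0,"dz":-48,"yaw":0.24},{"hand":0.6,"dx":-75,"dy":0,"dz":-72,"yaw":0.36},{"hand":0.6,"dx":-100,"dy":0,"dz":-96,"yaw":0.48},{"hand":0.6,"dx":-125,"dy":0,"dz":-119,"yaw":0.6},{"hand":0.6,"dx":-147,"dy":0,"dz":-141,"yaw":0.72},{"hand":0.6,"dx":-147,"dy":0,"dz":-141,"yaw":0.84},{"hand":0.6,"dx":-147,"dy":0,"dz":-141,"yaw":0.96},{"hand":0.6,"dx":-147,"dy":0,"dz":-141,"yaw":1.08},{"hand":0.6,"dx":-147,"dy":0,"dz":-141,"yaw":1.2},{"hand":0.6,"dx":-147,"dy":0,"dz":-141,"yaw":1.32},{"hand":0.6,"dx":-147,"dy":0,"dz":-141,"yaw":1.44}]' 20; python3 -m crank '[{"hand":0.6,"dx":0,"dy":30,"dz":0,"yaw":0.07},{"hand":0.6,"dx":0,"dy":65,"dz":0,"yaw":0.07},{"hand":0.6,"dx":0,"dy":65,"dz":0,"yaw":0.07},{"hand":0.6,"dx":0,"dy":65,"dz":0,"yaw":0.07}]'; python3 - <<'E'
from workcell import bot
import cv2,numpy as np
s=bot.observe();print(s['position'],s['tool_rot'],s['qpos'])
np.save('ciw18.npy',bot.camera_info("wrist"),allow_pickle=True)
im=bot.grab_frame("wrist")[:,:,::-1]
cv2.imwrite("pics/w18.png",im);cv2.imwrite("pics/w18b.png",cv2.resize(im,(800,500),interpolation=cv2.INTER_CUBIC))
E
```

```text
clock: 12.95
position: [0.6565, -0.1343, 0.2574]
tool_rot: [-1.57, 0.002, 0.254]
force: [0.2, 0.2, 0.1]
grip_width: 0.0343
clock: 13.28
position: [0.656, -0.1341, 0.1922]
tool_rot: [-1.57, 0.004, 0.191]
force: [0.4, 0.0, 1.8]
grip_width: 0.034
[ 0.65601674 -0.13405498  0.19220584] [-1.56959039  0.00409398  0.19063797] [ 0.14389089  0.63439048 -0.04902734  1.50377116  0.03438101  1.00854107
  0.27656941]
```

View pics/w18b.png

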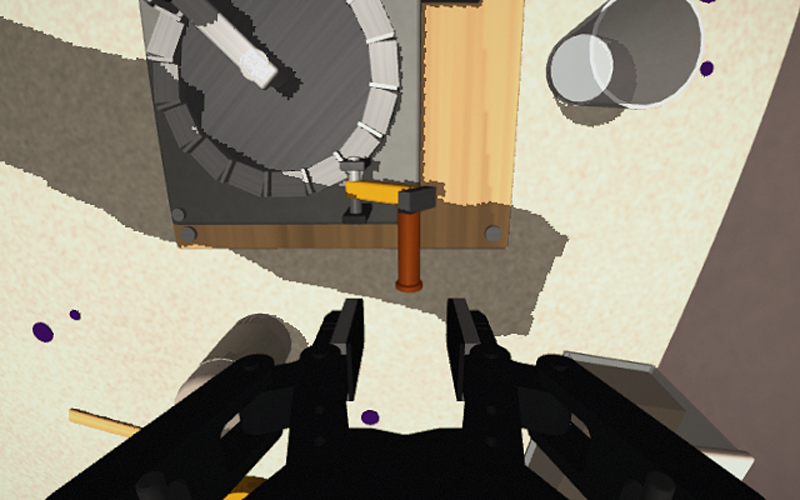

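```bash
python3 -m crank '[{"hand":0.6,"dx":1.5,"dy":35,"dz":0,"yaw":0},{"hand":0.6,"dx":1.5,"dy":70,"dz":0,"yaw":0},{"hand":0.6,"dx":1.5,"dy":95,"dz":0,"yaw":0},{"hand":0.6,"dx":1.5,"dy":100,"dz":0,"yaw":0},{"hand":0.95,"dx":1.5,"dy":100,"dz":0,"yaw":0},{"hand":0.95,"dx":1.5,"dy":100,"dz":0,"yaw":0},{"hand":0.95,"dx":1.5,"dy":100,"dz":0,"yaw":0},{"hand":0.95,"dx":1.5,"dy":100,"dz":0,"yaw":0}]' 25
```

```text
clock: 14.0
position: [0.6583, -0.1344, 0.0959]
tool_rot: [-1.571, 0.001, 0.19]
force: [-6.3, 0.1, -6.5]
grip_width: 0.0126
```

```bash
python3 -m crank '[{"hand":0.95,"dx":-7.5,"dy":-8,"dz":0,"yaw":0},{"hand":0.95,"dx":-17.5,"dy":-14,"dz":0,"yaw":0},{"hand":0.95,"dx":-28,"dy":-17.5,"dz":0,"yaw":0},{"hand":0.95,"dx":-39,"dy":-18,"dz":0,"yaw":0},{"hand":0.95,"dx":-50,"dy":-15.5,"dz":0,"yaw":0},{"hand":0.95,"dx":-50,"dy":-15.5,"dz":0,"yaw":0}]' 25;python3 - <<'E'
from workcell import bot
import cv2,numpy as np
im=bot.grab_frame("wrist")[:,:,::-1]
cv2.imwrite("pics/w19b.png",cv2.resize(im[100:400,140:540],(800,600),interpolation=cv2.INTER_CUBIC))
E
```

```text
clock: 14.5
position: [0.61, -0.1442, 0.113]
tool_rot: [-1.573, -0.005, 0.189]
force: [-2.4, -0.5, 13.4]
grip_width: 0.0127
```

View pics/w19b.png

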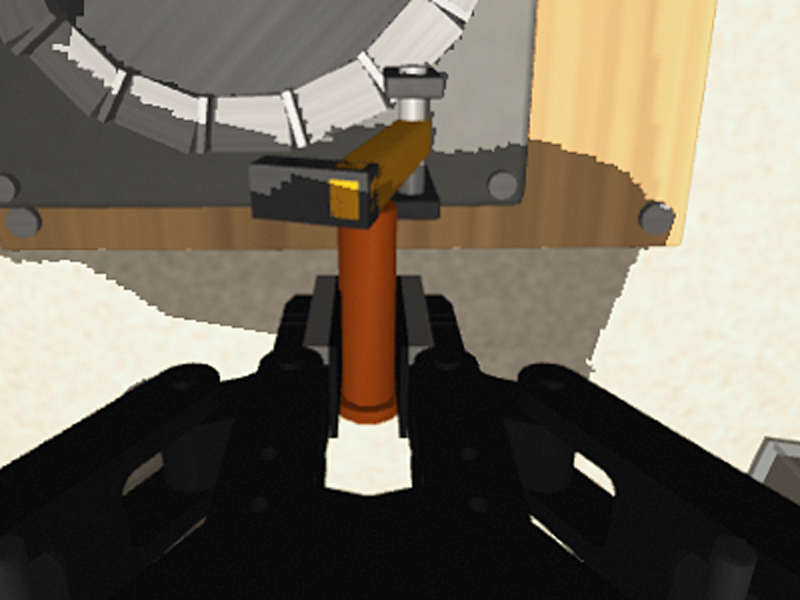

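```bash
python3 -m crank '[{"hand":0.95,"dx":-10,"dy":4,"dz":0,"yaw":0},{"hand":0.95,"dx":-19,"dy":11,"dz":0,"yaw":0},{"hand":0.95,"dx":-26,"dy":20,"dz":0,"yaw":0},{"hand":0.95,"dx":-30,"dy":31,"dz":0,"yaw":0},{"hand":0.95,"dx":-31,"dy":37,"dz":0,"yaw":0},{"hand":0.95,"dx":-31,"dy":37,"dz":0,"yaw":0}]' 25;python3 - <<'E'
from workcell import bot
import cv2,numpy as np
im=bot.grab_frame("wrist")[:,:,::-1]
cv2.imwrite("pics/w20b.png",cv2.resize(im[100:400,140:540],(800,600),interpolation=cv2.INTER_CUBIC))
E
```

```text
clock: 15.05
position: [0.5794, -0.15, 0.0733]
tool_rot: [-1.572, -0.001, 0.189]
force: [-3.2, -2.7, 3.9]
grip_width: 0.0129
```

View pics/w20b.png

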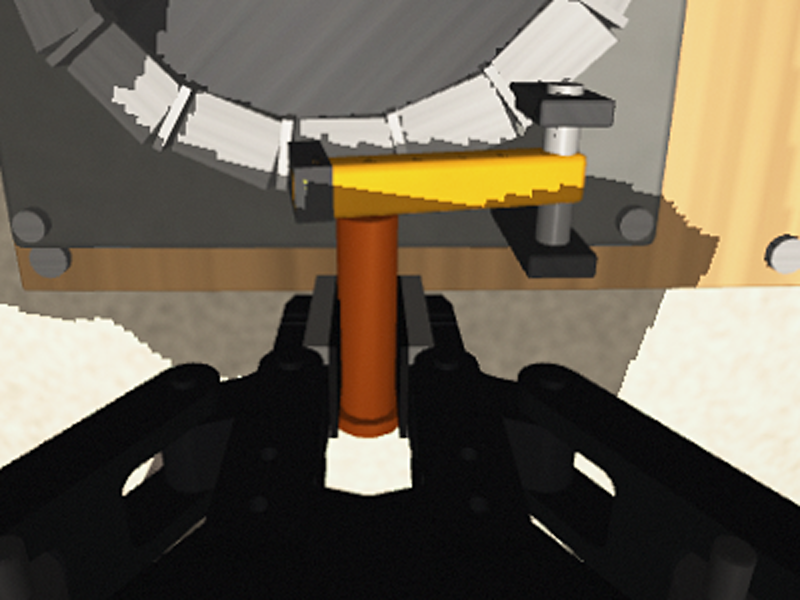

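```bash
python3 -m crank '[{"hand":0.95,"dx":0,"dy":3,"dz":0,"yaw":0},{"hand":0.95,"dx":0,"dy":6,"dz":0,"yaw":0},{"hand":0.95,"dx":0,"dy":6,"dz":0,"yaw":0}]' 20
```

```text
clock: 15.35
position: [0.5788, -0.1501, 0.0669]
tool_rot: [-1.571, 0.001, 0.189]
force: [-6.6, -5.1, 2.9]
grip_width: 0.0127
```

Lower a little more, release, and rise.

```bash
python3 -m crank '[{"hand":0.95,"dx":0,"dy":2,"dz":0,"yaw":0},{"hand":0.95,"dx":0,"dy":3,"dz":0,"yaw":0},{"hand":0.95,"dx":0,"dy":3,"dz":0,"yaw":0}]' 20; python3 -m crank '[{"hand":0.8,"dx":0,"dy":0,"dz":0,"yaw":0},{"hand":0.6,"dx":0,"dy":0,"dz":0,"yaw":0},{"hand":0.6,"dx":0,"dy":0,"dz":0,"yaw":0},{"hand":0.6,"dx":0,"dy":-15,"dz":0,"yaw":0},{"hand":0.6,"dx":0,"dy":-55,"dz":0,"yaw":0},{"hand":0.6,"dx":0,"dy":-95,"dz":0,"yaw":0},{"hand":0.6,"dx":0,"dy":-135,"dz":0,"yaw":0},{"hand":0.6,"dx":0,"dy":-175,"dz":0,"yaw":0},{"hand":0.6,"dx":0,"dy":-190,"dz":0,"yaw":0},{"hand":0.6,"dx":0,"dy":-190,"dz":0,"yaw":0}]'; python3 - <<'E'
from workcell import bot
import cv2,numpy as np
s=bot.observe();print(s['position'],s['tool_rot'],s['qpos'])
np.save('ciw21.npy',bot.camera_info("wrist"),allow_pickle=True)
im=bot.grab_frame("wrist")[:,:,::-1]
cv2.imwrite("pics/w21.png",im);cv2.imwrite("pics/w21c.png",cv2.resize(im[0:210,190:460],None,fx=2.85,fy=2.85,interpolation=cv2.INTER_CUBIC))
im=bot.grab_frame("side")[:,:,::-1]
cv2.imwrite("pics/d21.png",cv2.resize(im[100:400,100:500],(800,600),interpolation=cv2.INTER_CUBIC))
im=bot.grab_frame("scene")[:,:,::-1]
cv2.imwrite("pics/s21.png",cv2.resize(im[110:290,270:510],(800,600),interpolation=cv2.INTER_CUBIC))
E
```

```text
clock: 15.6
position: [0.5789, -0.1502, 0.0653]
tool_rot: [-1.572, 0.001, 0.189]
force: [-14.4, -2.8, 25.3]
grip_width: 0.0127
clock: 16.43
position: [0.581, -0.1493, 0.2581]
tool_rot: [-1.573, -0.006, 0.19]
force: [-0.2, -0.3, -0.9]
grip_width: 0.0342
[ 0.5810147  -0.14932995  0.25812536] [-1.57307874 -0.00647374  0.19007581] [ 0.1926456   0.45115228 -0.05642342  1.64338471  0.02855318  1.04099187
  0.31766209]
```

View pics/w21c.png

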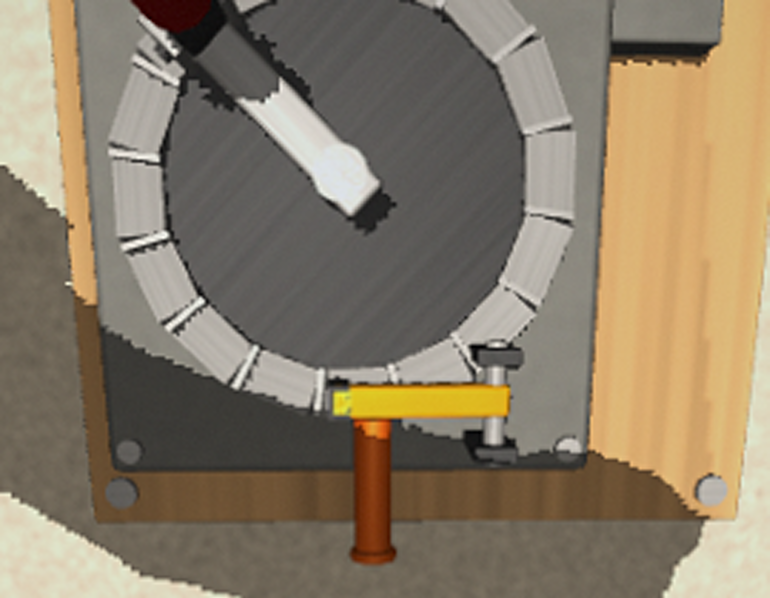

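View pics/d21.png

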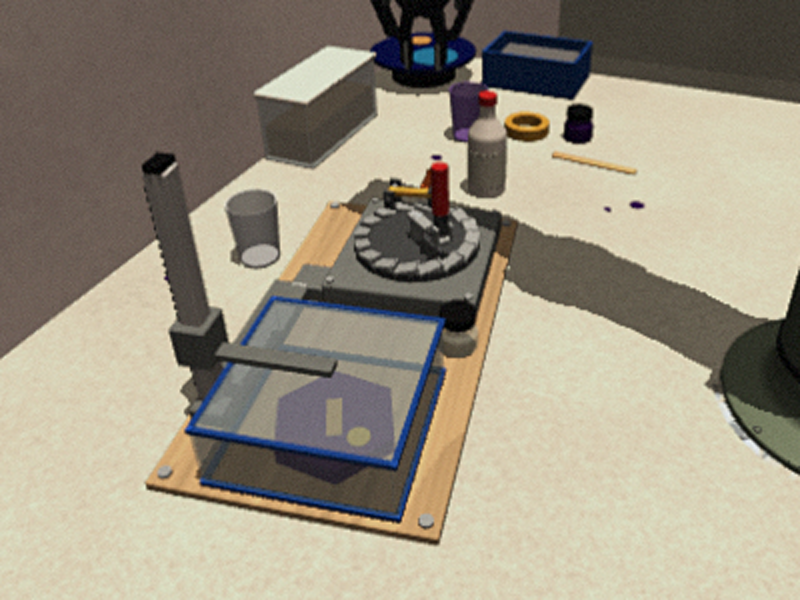

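View pics/s21.png

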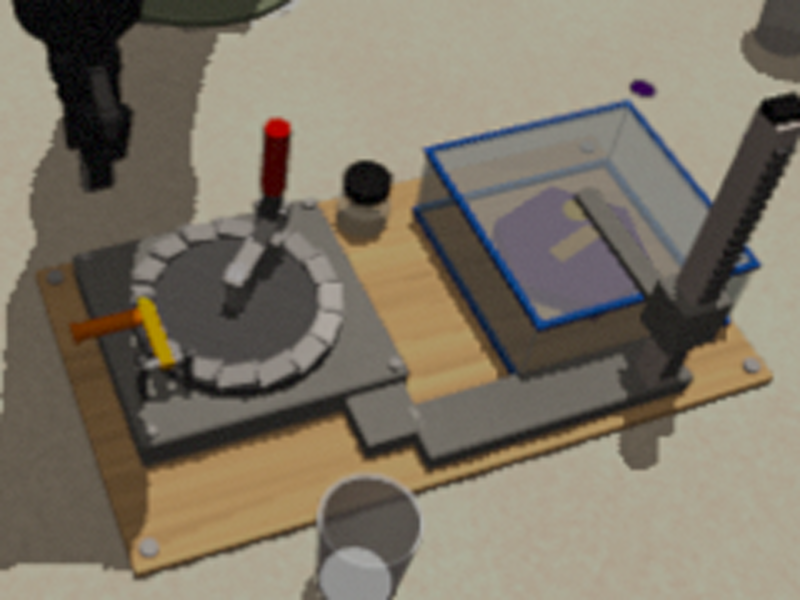

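```bash
python3 - <<'E'
from workcell import bot
from h import *
L=np.load('L.npy');h=62/2**.5;k=800/240
P=[(-h,h,104),(-h,h,130),(-h,h,196)]
# tilted 5 deg inward
i=np.array([1,-1])/2**.5*np.sin(np.radians(5));Q=[(-h+i[0]*d,h+i[1]*d,104+d) for d in(0,26,92)]
for p in(P,Q):
    print(((proj(bot.camera_info('scene'),l2w(L,p))-[270,110]+.35)*k).round(),((proj(bot.camera_info('side'),l2w(L,p))-[100,100])*2).round())
    print(((proj(np.load('ciw17.npy',allow_pickle=True).item(),l2w(L,p))-[200,120]+.4)*795/180).round())
E
python3 - <<'E'
import cv2
im=cv2.imread('pics/s21.png');cv2.imwrite('pics/s21z.png',cv2.resize(im[90:250,190:370],None,fx=3.3,fy=3.3))
E
```

```text
[[274. 211.]
 [276. 188.]
 [281. 126.]] [[439. 228.]
 [439. 211.]
 [438. 165.]]
[[559. 243.]
 [560. 272.]
 [563. 374.]]
[[274. 211.]
 [275. 190.]
 [277. 133.]] [[439. 228.]
 [438. 210.]
 [434. 162.]]
[[559. 243.]
 [553. 280.]
 [531. 408.]]
```

View pics/s21z.png

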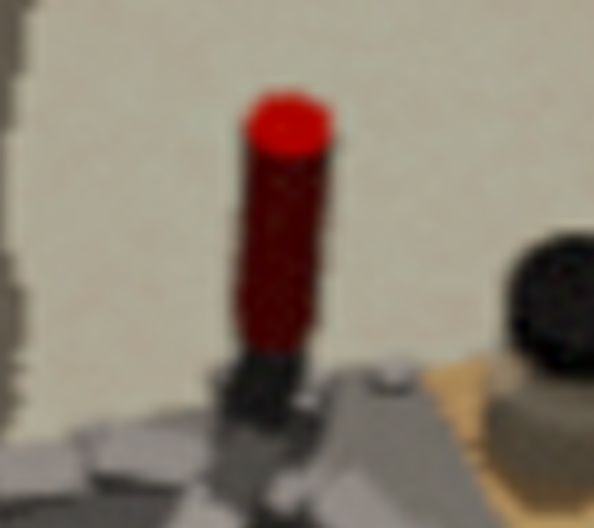

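```bash
python3 - <<'E'
from workcell import bot
print(bot.job_done(), bot.observe()['clock'])
E
```

```text
the job is handed in; nothing more can be done
the job is handed in; nothing more can be done
```

I handed the job in after about 17 s of the 72 s allowed; the system reports no verdict. The cover is down over the casting, the pawl is back on the toothed wheel, and the handle is left standing upright.

I threw the pawl back to its stop by the knob and unfolded the handle to its upright stop. I then cranked anticlockwise about 5.6 rad until the crank met its stop. After that I let go of the handle, swung the pawl back down onto the wheel, and moved the gripper clear above.

My last checks:
- **Cover:** the predicted outline for fully down matches the side camera picture. Pushing the crank a little further only raised the force, with about 0.7 mm of movement.
- **Handle:** it is upright to within about 2 degrees, limited by a calibration offset of about 2 mm in the overlays.
- **Pawl:** it lies on the wheel. Pressing it down the last few millimetres raised the upward force to 25 N, so it was seated when I released it.
- **Other items:** the casting and the bystanders in the last pictures look to be where they were. I compared them by eye only and did not measure them.
- **Forces:** the highest wrist force I read was about 35 N, while swinging the pawl over, against the 120 N limit. I read it only at the end of each move.

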